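# Fit the bedside cover plates with the breaker tripped

## Robot

A 6-joint arm with a two-finger parallel gripper is mounted at the origin on the work surface. World frame = base frame: x ahead of the robot, y to its left, z up, the work surface at z = 0. Lengths are in m, angles in rad, forces in N, time in s.
With the tool pointing down it reaches from about 0.375 to 0.925 m from the base axis. Payload 5.7 kg.
Tool frame: the origin (TCP) lies at the very end of the fingers, on their centre line; the grasp point (between the pads) lies 19 mm behind it; z points along the fingers, x is the direction in which the jaws open and shut, and the axes are right-handed (so a half turn about z gives the same grasp; the last joint's range is limited). The gripper opens to 85 mm and grips with 20 to 120 N. Pads are 22 mm wide; open, the fingers measure 114 mm over their backs; the gripper's body (76 mm by 85 mm) begins 54 mm behind the grasp point. The pads swing forward as they close: fully open they stand 13 mm farther back than shut.
Start: joints at [1.218, 0.359, 1.51, -0, 1.272, -0.115], TCP at [0.141, 0.583, 0.231] pointing down, gripper open.
Joint ranges: [-2.97, 2.97], [-1.01, 2.36], [0.21, 2.38], [-0.96, 4.11], [0.2, 2.71], [-2.98, 2.98]. Speed limits (rad/s): [2.39, 2.39, 3.14, 3.14, 3.14, 3.14].

## Interface

Orientations are given as [roll, pitch, yaw] about the fixed x, y, z axes, in that order (R = Rz(yaw) Ry(pitch) Rx(roll)).
In Python, from workcell import manip, vision, hand_in gives the robot as it stands.
- The arm moves only by the tool arm_command, never from a script. Its argument "steps" is a list of rows, each a list of 7 numbers: the shift along the tool's x, y, z in mm, then the turn, a rotation vector about the tool's x, y, z in degrees, then the opening, from -1 (shut) to 1 (fully open). A call has 1 to 8 rows; each row shifts and turns the commanded pose from where the row before left it, along the tool's axes as they then stand; what a row does not reach is not made up. A row lasts 1/8 s, in which the tool goes at most 62.5 mm and 10.7 degrees, less where a joint would pass 70% of its speed; a pose out of reach is approached as far as the arm can. A call with a gripper value outside its range is refused whole. The fingers move at their own pace and stop on an object; "squeeze" is the grip in N (left out, the last holds). Time passes only in rows, so rows that do not move let the fingers close. It gives the time, the measured TCP pose, the force and the opening at its end, in the units of the state.
- manip.get_obs(): the state, without advancing time (a new reading comes with each control period).
- vision.grab_frame(name): name is "side" or "top"; returns (picture, depth): 384x512x3 uint8, red, green, blue; 384x512 float32, m along the optical axis (not along the pixel's ray), 0 where there is no reading.
- vision.camera_info(name): a dict with "K" (3x3 intrinsics, pixels), "dist_coeffs" ([k1, k2, p1, p2, k3] as OpenCV has them; the pictures are not rectified), "extrinsics" (4x4, takes a point from world to camera coordinates). Camera axes: x right, y down, z forward; pixel columns grow to the right and rows downward; lengths in m; the calibration is good to about 2 mm. A picture is of the moment at which its call begins. camera_info takes no time and is no camera call.
- hand_in(): hands the job in, once; it reports no verdict.
The state is a dict: "time": time; "qpos": joint angles; "qvel": joint speeds; "tau": joint torques, N m; "eef_pos": TCP position; "tcp_rot": TCP orientation; "force": force on the tool from outside, world axes, zero at the start; "wrist_torque": the same for the moment, N m; "width": finger opening in m.
Only numpy, scipy, OpenCV 4.12 (cv2) and the standard library are available. Lean on these libraries where they do the work, as an engineer would, in place of code of your own. Each camera call takes 0.05 s, during which the arm holds its last target.

## Task

Make the circuit safe by pressing the blue test button on the breaker box so that its yellow lever drops, and only then lower each new cover plate (black, white, petrol blue; as many as are there) over the two pins of the frame of its own colour until it lies flush. Once every new cover is on, lift the lever fully back up; also clear every old cream cover into the grey tray, and leave everything else on the desk (tumbler, notebook, screwdriver, remote control) where it is.

Things in the scene. Friction and masses are not known exactly. Their poses are not given: they have to be found in the camera images.
- cover_black: new black cover plate, loose: 110 (its x) x 60 (y) x 10 mm, with a raised block 50 (x) x 34 (y) x 22 mm mid-top (block top 32 mm above origin), to be gripped across its 34 mm. Two 10 mm through holes on its x axis, 42 mm either side of centre. About 120 g. Origin: centre of the underside; z up, block side. May be absent (None from the start)
- frame_black: black mounting frame fixed on the panel: 106 (its x) x 56 (y) x 10 mm, two upright steel pins 8 mm thick, 14 mm tall (top 4 mm tapered), on its x axis 42 mm either side of the centre. Origin: centre of its underside, 20 mm above the desk. Takes the black cover: when flush, the cover's origin is 10 mm above this one, x axes parallel (either way round)
- cover_white: new white cover plate, loose: 110 (its x) x 60 (y) x 10 mm, with a raised block 50 (x) x 34 (y) x 22 mm mid-top (block top 32 mm above origin), to be gripped across its 34 mm. Two 10 mm through holes on its x axis, 42 mm either side of centre. About 120 g. Origin: centre of the underside; z up, block side. May be absent (None from the start)
- frame_white: white mounting frame fixed on the panel: 106 (its x) x 56 (y) x 10 mm, two upright steel pins 8 mm thick, 14 mm tall (top 4 mm tapered), on its x axis 42 mm either side of the centre. Origin: centre of its underside, 20 mm above the desk. Takes the white cover: when flush, the cover's origin is 10 mm above this one, x axes parallel (either way round)
- cover_blue: new petrol-blue cover plate, loose: 110 (its x) x 60 (y) x 10 mm, with a raised block 50 (x) x 34 (y) x 22 mm mid-top (block top 32 mm above origin), to be gripped across its 34 mm. Two 10 mm through holes on its x axis, 42 mm either side of centre. About 120 g. Origin: centre of the underside; z up, block side. May be absent (None from the start)
- frame_blue: petrol-blue mounting frame fixed on the panel: 106 (its x) x 56 (y) x 10 mm, two upright steel pins 8 mm thick, 14 mm tall (top 4 mm tapered), on its x axis 42 mm either side of the centre. Origin: centre of its underside, 20 mm above the desk. Takes the petrol-blue cover: when flush, the cover's origin is 10 mm above this one, x axes parallel (either way round)
- old_a: old cream-coloured cover plate, loose, same outside shape and sizes as the new ones (plate 110 x 60 x 10 mm, raised block 50 x 34 x 22 mm), without open holes, about 100 g. Origin: centre of its underside; x long, z up out of the block. Sometimes absent (None from the start)
- old_b: old cream-coloured cover plate, loose, same outside shape and sizes as the new ones (plate 110 x 60 x 10 mm, raised block 50 x 34 x 22 mm), without open holes, about 100 g. Origin: centre of its underside; x long, z up out of the block. Sometimes absent (None from the start)
- scrap_tray: grey open-topped tray fixed to the desk, 160 (its x) x 190 (y) x 45 mm outside, walls and floor 5 mm. Origin: centre of its underside
- rcd: grey breaker box fixed on the left or right of the desk, 150 (its x) x 160 (y) x 60 mm, front to its -x; on it a white module 66 x 145 mm, top 80 mm above the desk, centred 20 mm behind the box's centre, with the test button (right, -y) and the yellow lever (left, +y). Origin: centre of its underside
- test_button_top (a point): middle of the top of the round blue test button, 32 mm wide, 104 mm above the desk, pressed straight down
- test_button (a joint): travel of the test button in m: 0 out, 0.008 fully in (spring; about 4 N in all). At about 0.005 it trips the lever
- rcd_lever (a joint): angle of the breaker lever in rad: 0 fully up (on, leaning back a little), 1.25 fully down (tripped, leaning forward over the box's front, about 34 degrees above level). Weighted and over-centre: it falls to one end or the other by itself from about 0.27; about 1 N at the grip raises it
- lever_grip (a point): centre of the yellow grip at the lever's end: a round bar 20 mm thick and 36 mm long, lying along the box's y; 85 mm from the hinge axis; about 150 mm above the desk when up, 115 mm when down. It can be pinched from above by its two ends (along the box's y)
- lever_hinge (a point): centre of the lever's hinge, 68 mm above the desk; the hinge axis runs along the box's y; the lever drops towards the box's -x
- panel: brown fabric-covered headboard panel, fixed flat on the desk, 150 (its x) x 400 (y) x 20 mm, carrying the three frames. Origin: centre of its underside
- tumbler: bystander: empty glass tumbler, 72 mm wide, 100 mm tall. Origin: centre of its underside
- notebook: bystander: black notebook, 210 x 130 x 16 mm. Origin: centre of its underside
- screwdriver: bystander: orange-handled screwdriver, 200 mm long. Origin: middle of its length, on the desk
- remote: bystander: black remote control, 150 x 45 x 18 mm. Origin: centre of its underside
Things that resemble listed ones, but are neither listed nor needed, are in the scene too. Leave any purple or red look-alike of the old_b alone. What is shaped like the cover_black but red is not meant.

How it is judged:
By the outcome, as a careful person would: the job done as asked, in the order asked, and still so for the second after the job is handed in, with the robot touching nothing.
Of cover_black, cover_white, cover_blue, old_a, old_b only 4 to 5 are there at a start; the rules pass over those that are not, and their reading is None.
At some moment in a run one of cover_black, cover_white, cover_blue, old_a, old_b may be knocked a few centimetres aside while the robot is not near it.
Once in a run the grip may slacken for a moment while it holds something.
It also fails if it takes over 210 s, if anything falls off the work surface, if the arm or the gripper's body presses on something with over 40 N, if the wrist force passes 120 N, or if a joint passes its speed limit or range.

## Working session

There is one attempt and no reset: what is moved stays moved. The work goes in short steps, Python scripts to look and compute and a tool call to move; the robot and the scene stay as the last step left them, time stands still between calls to the robot, and variables do not carry over. Pictures are saved under pics/ and viewed, and the job is handed in when it is done.

Besides the shell and the picture viewer there is one more tool, called after "Emit:" by a JSON object that holds its "fn" and its "kwargs". arm_command: Moves the arm, as the interface text tells. Its arguments: {"type":"object","properties":{"steps":{"type":"array"},"squeeze":{"type":"number"}},"required":["steps"]}

```bash
mkdir -p pics; ls; cat > h.py <<'E'
import numpy as np, cv2
from workcell import manip, vision
def save(n,name):
    p,d=vision.grab_frame(n); cv2.imwrite(f'pics/{name}.png',p[:,:,::-1]); np.savez(f'pics/{name}.npz',p=p,d=d); return p,d
def info(n):
    c=vision.camera_info(n); return np.array(c['K'],float),np.array(c['dist_coeffs'],float),np.array(c['extrinsics'],float)
def ray(n,uv):
    K,D,E=info(n); q=cv2.undistortPoints(np.array(uv,float).reshape(-1,1,2),K,D).reshape(-1,2)
    R,t=E[:3,:3],E[:3,3]; o=-R.T@t
    return o,np.c_[q,np.ones(len(q))]@R
def onplane(n,uv,z):
    o,d=ray(n,uv); return o+d*((z-o[2])/d[:,2])[:,None]
def proj(n,P):
    K,D,E=info(n); return cv2.projectPoints(np.array(P,float).reshape(-1,1,3),cv2.Rodrigues(E[:3,:3])[0],E[:3,3],K,D)[0].reshape(-1,2)
def cloud(n,d):
    K,D,E=info(n); v,u=np.mgrid[:384,:512]
    q=cv2.undistortPoints(np.c_[u.ravel(),v.ravel()].astype(float).reshape(-1,1,2),K,D).reshape(-1,2)
    P=np.c_[q,np.ones(len(q))]*d.reshape(-1,1); W=(P-E[:3,3])@E[:3,:3]; W[d.ravel()==0]=np.nan
    return W.reshape(384,512,3)
E
python3 - <<'E'
from h import *
for n in ('top','side'):
    p,d=save(n,n+'0'); K,D,E=info(n); print(n,K.tolist(),D,np.round(E,3).tolist(),-E[:3,:3].T@E[:3,3],(d>0).mean())
    cv2.imwrite(f'pics/{n}0b.png',cv2.resize(p[:,:,::-1],(800,600),interpolation=cv2.INTER_CUBIC))
print(manip.get_obs())
E
```

```text
pics
top [[346.97237299497425, 0.0, 252.67992201941038], [0.0, 346.97237299497425, 188.36880007980858], [0.0, 0.0, 1.0]] [-0.01545909  0.          0.          0.          0.        ] [[0.029, -0.999, 0.019, 0.002], [-0.981, -0.032, -0.194, 0.567], [0.194, -0.013, -0.981, 1.219], [0.0, 0.0, 0.0, 1.0]] [0.31893378 0.03529227 1.30559763] 0.9961140950520834
side [[420.7273212811044, 0.0, 257.1556034264045], [0.0, 420.7273212811044, 180.3470681843461], [0.0, 0.0, 1.0]] [-0.02849257  0.          0.          0.          0.        ] [[0.976, -0.217, 0.016, -0.528], [-0.161, -0.768, -0.62, 0.177], [0.147, 0.602, -0.785, 1.639], [0.0, 0.0, 0.0, 1.0]] [ 0.30372867 -0.96573143  1.40459371] 0.9942677815755209
{'time': 0.1, 'qpos': array([ 1.21791503e+00,  3.59453424e-01,  1.51133707e+00,  2.73782335e-05,
        1.27246208e+00, -1.15063607e-01]), 'qvel': array([ 0.00059219, -0.00119428, -0.00228127,  0.00087936, -0.0006598 ,
        0.00091656]), 'tau': array([ 1.79859991e-03, -5.28665972e+01, -2.79349977e+01,  6.78514175e-05,
        5.16934189e-03, -8.51872333e-07]), 'eef_pos': array([0.14111583, 0.58254745, 0.23052055]), 'tcp_rot': array([-3.14137610e+00,  1.64593671e-03,  1.33297075e+00]), 'force': array([-0.74488491, -0.5243215 , -0.18112804]), 'wrist_torque': array([ 0.05868171, -0.00218765, -0.03264452]), 'width': 0.08551891348608692}
```

View pics/top0b.png

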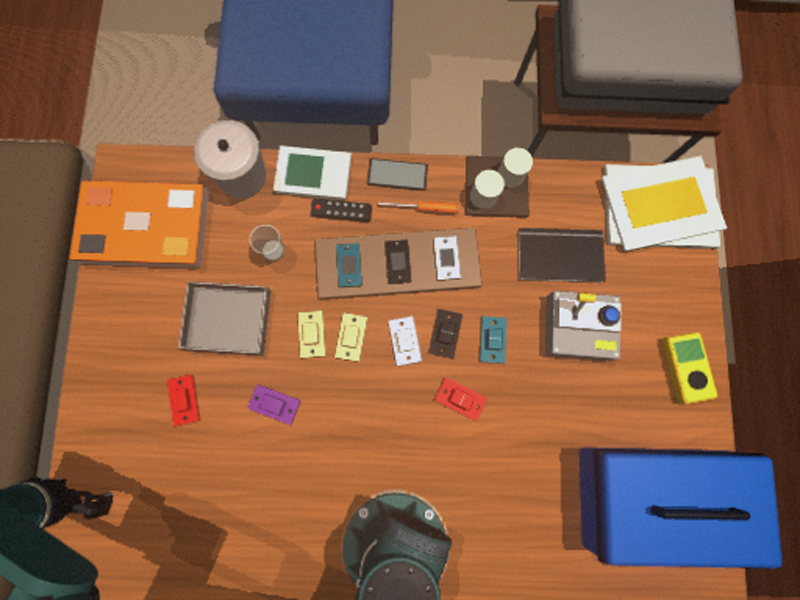

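View pics/side0b.png

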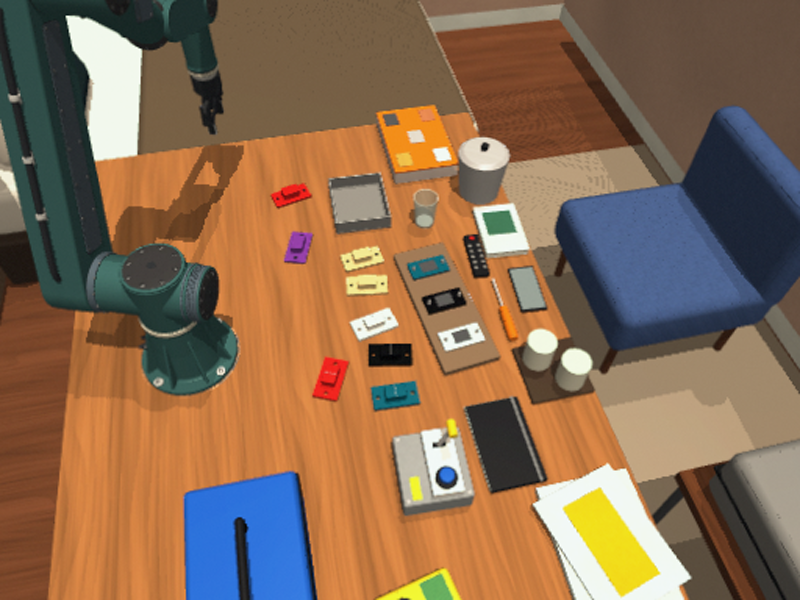

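The pictures show, in 800x600 top view: the blue, black and white frames at (348,263), (398,260) and (446,257). The new covers are white (404,340), black (446,333) and blue (493,340). The old cream covers are at (311,334) and (350,337). The tray is at (224,318), and the breaker box at (587,325) has its lever up at (587,297) and its button at (610,315). The red plates (182,400), (460,398) and the purple one (274,404) are look-alikes, to be left alone.

```bash
cat > m.py <<'E'
from h import *
import sys
def masks(p):
    h=cv2.cvtColor(p,cv2.COLOR_RGB2HSV).astype(int); H,S,V=h[...,0],h[...,1],h[...,2]
    return dict(cream=(H>20)&(H<36)&(S>60)&(V>120), white=(S<45)&(V>150), black=(V<75)&(S<140), blue=(H>82)&(H<104)&(S>110)&(V>35)&(V<190))
def find(n,p,d,zr=(0.003,0.06),reg=(0.35,0.8,-0.35,0.35)):
    W=cloud(n,d); out=[]
    ok=(W[...,0]>reg[0])&(W[...,0]<reg[1])&(W[...,1]>reg[2])&(W[...,1]<reg[3])&(W[...,2]>zr[0])&(W[...,2]<zr[1])
    for c,m in masks(p).items():
        nl,lab,st,cen=cv2.connectedComponentsWithStats((m&ok).astype(np.uint8),connectivity=8)
        for i in range(1,nl):
            if st[i,4]<150: continue
            P=W[lab==i]; r=cv2.minAreaRect(P[:,:2].astype(np.float32)*1000)
            (w,hh),a=r[1],r[2]
            a=a if w>hh else a+90
            a=(a+90)%180-90
            z=P[:,2]; hi=P[z>np.nanpercentile(z,98)-0.006]
            out.append((c,n,r[0],sorted(r[1]),a,cen[i],st[i,4],np.percentile(z,[5,50,98])*1000,hi[:,:2].mean(0)*1000))
    return out
if __name__=='__main__':
    t=sys.argv[1]
    for n in ('top','side'):
        p,d=save(n,n+t)
        for o in find(n,p,d): print(o[0],n,*[np.round(x,1) for x in o[2:]])
E
python3 m.py 1
```

```text
cream top [473.3 217. ] [ 58.7 108.1] 6.3 [198.7 213.5] 413 [ 5.9 12.2 36.5] [472.  217.5]
cream top [469.4 122.3] [ 59.  107.5] -7.6 [224.1 215.5] 423 [ 6.4 11.2 35.6] [470.8 121.9]
white top [ 668.4 -104.1] [ 55.4 103.8] 6.2 [285.6 164.8] 285 [25.8 29.6 35.3] [ 666.5 -103.6]
white top [463.7  -7.3] [ 60.  108.9] 12.8 [258.8 217.9] 429 [ 6.2 11.4 35.1] [464.3  -8.4]
cream side [473.  211.4] [ 60.3 108.5] 7.5 [231.2 164.5] 223 [ 4.4 10.3 35.7] [475. 212.]
cream side [469.9 117.3] [ 65.4 107.1] -8.4 [234.5 181.4] 252 [ 4.8 11.3 34.7] [468.5 116.5]
white side [464.7 -12.6] [ 65.1 110.6] 12.2 [239.1 206.9] 315 [ 4.7 11.3 36. ] [464.7 -14.3]
white side [ 668.9 -104. ] [ 68.7 107.7] 4.6 [294.6 215.1] 254 [22.3 29.3 38.3] [ 673.2 -113.9]
black side [781.7 151.8] [ 35.8 147.8] 89.3 [303.8 164.7] 171 [ 9.  16.7 23.7] [783.1 135.5]
black side [654.   10.3] [ 61.3 103.9] 7.6 [283.3 192.5] 221 [23.3 29.  37.8] [651.1   3.6]
black side [ 484.  -111.9] [ 64.  102.2] -11.7 [248.8 226.1] 332 [ 5.2 12.1 36.5] [ 485.8 -112.9]
black side [ 682.7 -321.1] [ 57.5 109.7] 0.0 [314.1 264.2] 415 [ 9.8 15.  22. ] [ 681.4 -323.5]
blue side [642.3 125.5] [ 59.2 105.4] 6.5 [273.3 171.1] 168 [23.3 28.9 35.4] [638.2 124.5]
blue side [ 472.3 -225.5] [ 61.4 106.6] -2.2 [252.3 252.8] 388 [ 5.6 11.4 35.3] [ 473.5 -227.8]
```

```bash
python3 - <<'E'
import cv2,numpy as np
p=cv2.imread('pics/top1.png'); a=p[140:190,200:315]; cv2.imwrite('pics/c1.png',cv2.resize(a,None,fx=6.9,fy=6.9,interpolation=cv2.INTER_CUBIC))
a=p[185:245,185:335]; b=cv2.resize(a,None,fx=5.3,fy=5.3,interpolation=cv2.INTER_CUBIC); cv2.imwrite('pics/c2.png',b)
p=cv2.imread('pics/top1.png'); h=cv2.cvtColor(p,cv2.COLOR_BGR2HSV)
for u,v in ((285,200),(285,215),(314,205),(315,225),(255,155),(255,180),(222,160),(223,180)): print(u,v,h[v,u])
E
```

```text
285 200 [ 9 86 80]
285 215 [10 84 82]
314 205 [ 93  95 134]
315 225 [ 94  92 139]
255 155 [14 78 78]
255 180 [10 80 70]
222 160 [ 93 102 118]
223 180 [ 14  48 102]
```

View pics/c1.png

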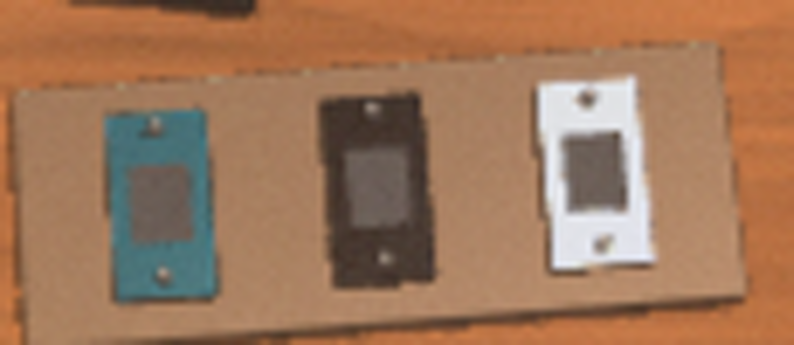

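View pics/c2.png

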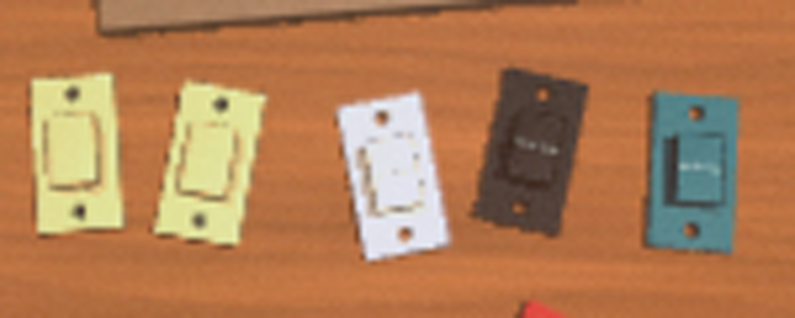

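```bash
cat > f.py <<'E'
from h import *
# top-plane outlines from top (or side) view; fr at z .030, covers at .010
def msk(p,c):
    h=cv2.cvtColor(p,cv2.COLOR_RGB2HSV).astype(int); H,S,V=h[...,0],h[...,1],h[...,2]
    return {'cream':(H>20)&(H<36)&(S>60)&(V>120),'white':(S<60)&(V>140),'black':(S<125)&(V<93)&(H<25)|(V<60),'blue':(H>82)&(H<104)&(S>80)&(V>35)&(V<215)}[c]
def outline(n,p,c,uv,z,hgt=0.01,half=30,s=4):
    u,v=map(int,uv); u0,v0=u-half,v-half
    a=cv2.resize(p[v0:v+half,u0:u+half],None,fx=s,fy=s,interpolation=cv2.INTER_CUBIC)
    m=msk(a,c).astype(np.uint8); m=cv2.morphologyEx(m,cv2.MORPH_CLOSE,np.ones((5,5)));m=cv2.morphologyEx(m,cv2.MORPH_OPEN,np.ones((5,5)))
    nl,lab,st,cen=cv2.connectedComponentsWithStats(m)
    i=min((i for i in range(1,nl) if st[i,4]>500),key=lambda i:np.hypot(*(cen[i]-s*half)))
    C=max(cv2.findContours((lab==i).astype(np.uint8),cv2.RETR_EXTERNAL,cv2.CHAIN_APPROX_NONE)[0],key=cv2.contourArea).reshape(-1,2)
    uvc=(C+.5)/s-.5+[u0,v0]
    P=onplane(n,uvc,z)[:,:2]; r=cv2.minAreaRect((P*1000).astype(np.float32))
    hull=cv2.convexHull((P*1000).astype(np.float32)); M=cv2.moments(hull); c0=np.array([M['m10'],M['m01']])/M['m00']
    a2=0.5*np.degrees(np.arctan2(2*M['mu11'],M['mu20']-M['mu02']))
    o,_=ray(n,[uv]); away=(c0/1000-o[:2])/(o[2]-z)*hgt*1000/2  # side face visible on the near side
    w,h=r[1]; a=r[2] if w>h else r[2]+90; a=(a+90)%180-90
    return np.round(c0+away,1),np.round(c0,1),np.round(sorted(r[1]),1),round(a,1),round(a2,1)
E
python3 - <<'E'
from f import *
p=np.load('pics/top1.npz')['p']
for c,uv,z in [('blue',(223,168),.03),('black',(255,167),.03),('white',(286,165),.03),('white',(259,218),.01),('black',(286,213),.01),('blue',(315,217),.01),('cream',(199,213),.01),('cream',(224,215),.01)]:
    print(c,z,*outline('top',p,c,uv,z))
ps=np.load('pics/side1.npz')['p']
for n in ('top','side'):
    z=np.load(f'pics/{n}1.npz'); W=cloud(n,z['d']); h=cv2.cvtColor(z['p'],cv2.COLOR_RGB2HSV).astype(int)
    b=(h[...,0]>105)&(h[...,0]<125)&(h[...,1]>120)&(W[...,2]>.07)&(W[...,2]<.13)&(W[...,0]>.35)&(W[...,0]<.7)
    print(n,'button',b.sum(),np.round(W[b].mean(0),4),np.round(np.ptp(W[b],0),3), np.argwhere(b).mean(0))
    bt=b&(W[...,2]>.1);print(np.round(W[bt].mean(0),4),np.round(np.ptp(W[bt],0),3))
    y=(h[...,0]>20)&(h[...,0]<36)&(h[...,1]>150)&(W[...,2]>.11)&(W[...,0]>.35)&(W[...,0]<.7)
    print(n,'lever',y.sum(),np.round(W[y].mean(0),4),np.round(np.ptp(W[y],0),3),np.argwhere(y).mean(0))
    g=(W[...,2]>.05)&(W[...,2]<.065)&(W[...,0]>.35)&(W[...,0]<.7)&(W[...,1]<-.3)&(W[...,1]>-.65)
    r=cv2.minAreaRect((W[g][:,:2]*1000).astype(np.float32)); print(n,'box',r)
    g=(W[...,2]>.035)&(W[...,2]<.055)&(W[...,0]>.35)&(W[...,0]<.7)&(W[...,1]>.25)&(W[...,1]<.6)&(h[...,1]<90)
    r=cv2.minAreaRect((W[g][:,:2]*1000).astype(np.float32)); print(n,'tray',r)
E
```

```text
blue 0.03 [643.5 133.8] [642.3 133.4] [ 52.  103.4] 6.3 6.5
black 0.03 [655.2  15.2] [653.9  15.3] [ 56.  107.5] 6.0 6.2
white 0.03 [ 669.2 -104.9] [ 667.8 -104.4] [ 58.6 107.5] 6.4 5.6
white 0.01 [464.6  -7.5] [464.   -7.4] [ 62.2 111.3] 12.5 12.5
black 0.01 [ 485.7 -105.6] [ 485.1 -105.1] [ 58.4 109.1] -10.6 -10.6
blue 0.01 [ 474.2 -221.1] [ 473.6 -220.1] [ 56.3 106.1] -2.9 -3.2
cream 0.01 [473.6 217.4] [473.  216.7] [ 59.7 109.6] 6.9 6.9
cream 0.01 [469.7 122.3] [469.1 122. ] [ 59.8 109.6] -8.1 -8.3
top button 56 [ 0.5275 -0.4725  0.1034] [0.029 0.026 0.011] [200.875      391.28571429]
[ 0.5276 -0.4724  0.1037] [0.029 0.026 0.009]
top lever 49 [ 0.5546 -0.3971  0.1573] [0.015 0.035 0.013] [189.81632653 375.44897959]
top box ((509.6203308105469, -428.7036437988281), (159.74197387695312, 150.8191375732422), 87.03362274169922)
top tray ((547.8577270507812, 406.5755615234375), (217.10728454589844, 252.45875549316406), 88.12506866455078)
side button 94 [ 0.5272 -0.4774  0.0994] [0.034 0.037 0.026] [303.88297872 285.53191489]
[ 0.5271 -0.4793  0.1032] [0.027 0.027 0.01 ]
side lever 63 [ 0.5538 -0.4037  0.1566] [0.019 0.037 0.016] [273.80952381 288.85714286]
side box ((511.4075927734375, -434.912353515625), (160.29981994628906, 151.40811157226562), 86.55778503417969)
side tray ((561.9337158203125, 401.7972717285156), (211.9446563720703, 290.5473937988281), 84.12482452392578)
```

Emit:
{"fn": "arm_command", "kwargs": {"steps": [[0,0,0,0,0,-6.8,-1],[0,0,0,0,0,-6.8,-1],[-48,37,0,0,0,0,-1],[-48,37,0,0,0,0,-1],[-48,37,0,0,0,0,-1],[-48,37,0,0,0,0,-1],[-48,37,0,0,0,0,-1],[-48,37,0,0,0,0,-1]]}}

```text
time: 1.2
eef_pos: [0.3642, 0.2934, 0.2314]
tcp_rot: [3.141, -0.0, 1.571]
force: [0.4, 0.4, -0.7]
width: -0.0001
```

Emit:
{"fn": "arm_command", "kwargs": {"steps": [[-48,37,0,0,0,0,-1],[-60,10,0,0,0,0,-1],[-60,10,0,0,0,0,-1],[-60,10,0,0,0,0,-1],[-60,10,0,0,0,0,-1],[-60,10,0,0,0,0,-1],[-60,10,0,0,0,0,-1],[-60,10,0,0,0,0,-1]]}}

```text
time: 2.2
eef_pos: [0.47, -0.1751, 0.2314]
tcp_rot: [3.141, -0.0, 1.57]
force: [1.1, 0.5, 0.6]
width: -0.0001
```

Emit:
{"fn": "arm_command", "kwargs": {"steps": [[-60,11.5,0,0,0,0,-1],[-60,11.5,0,0,0,0,-1],[-60,11.5,0,0,0,0,-1],[-60,11.5,0,0,0,0,-1],[-60,11.5,0,0,0,0,-1],[0,0,50,0,0,0,-1],[0,0,50,0,0,0,-1],[0,0,0,0,0,0,-1]]}}

```text
time: 3.2
eef_pos: [0.5245, -0.4703, 0.1264]
tcp_rot: [-3.135, -0.008, 1.57]
force: [-0.5, 0.4, 0.2]
width: -0.0002
```

```bash
python3 - <<'E'
from h import *
p,d=save('side','s2'); cv2.imwrite('pics/s2c.png',cv2.resize(p[240:340,230:350,::-1],None,fx=5,fy=5,interpolation=cv2.INTER_CUBIC))
print(proj('side',[[.5275,-.4747,.104]]))
E
```

```text
[[285.49342891 302.49224283]]
```

View pics/s2c.png

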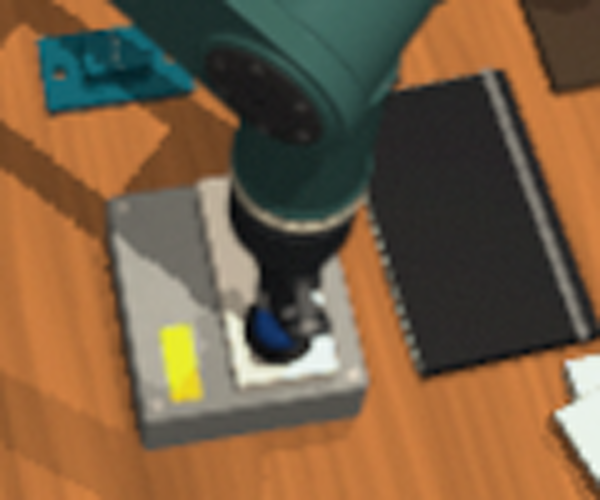

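The side crop shows the closed fingers (crop 300,320) right over the blue button (crop 270,335), which fits the plan. I'll press now.

Emit:
{"fn": "arm_command", "kwargs": {"steps": [[0,0,0,0,0,0,-1],[0,0,16,0,0,0,-1],[0,0,8,0,0,0,-1],[0,0,5,0,0,0,-1],[0,0,3,0,0,0,-1],[0,0,2,0,0,0,-1]]}}

```text
time: 4.0
eef_pos: [0.5272, -0.4727, 0.0973]
tcp_rot: [-3.141, -0.001, 1.57]
force: [-1.3, 2.5, 3.9]
width: 0.0001
```

Emit:
{"fn": "arm_command", "kwargs": {"steps": [[0,0,-50,0,0,0,-1],[0,0,-50,0,0,0,0],[0,0,-33,0,0,0,1],[50,-11,0,0,0,0,1],[60,-11,0,0,0,0,1],[60,-11,0,0,0,0,1],[0,0,0,0,0,0,1]]}}

```text
time: 4.88
eef_pos: [0.493, -0.2987, 0.2302]
tcp_rot: [-3.14, -0.002, 1.574]
force: [0.7, -0.2, -0.0]
width: 0.0852
```

```bash
python3 - <<'E'
from h import *
for n in ('top','side'):
    p,d=save(n,n+'3'); W=cloud(n,d); h=cv2.cvtColor(p,cv2.COLOR_RGB2HSV).astype(int)
    y=(h[...,0]>20)&(h[...,0]<36)&(h[...,1]>150)&(W[...,2]>.09)&(W[...,0]>.35)&(W[...,0]<.7)&(W[...,1]<-.3)
    print(n,'lever',y.sum(),np.round(W[y].mean(0),4),np.round(np.ptp(W[y],0),3),np.argwhere(y).mean(0))
    cv2.imwrite(f'pics/{n}3b.png',cv2.resize(p[:,:,::-1],(800,600),interpolation=cv2.INTER_CUBIC))
E
```

```text
top lever 49 [ 0.4616 -0.3907  0.1232] [0.015 0.034 0.013] [218.12244898 371.06122449]
side lever 61 [ 0.4608 -0.3983  0.122 ] [0.018 0.039 0.017] [282.52459016 260.13114754]
```

View pics/top3b.png

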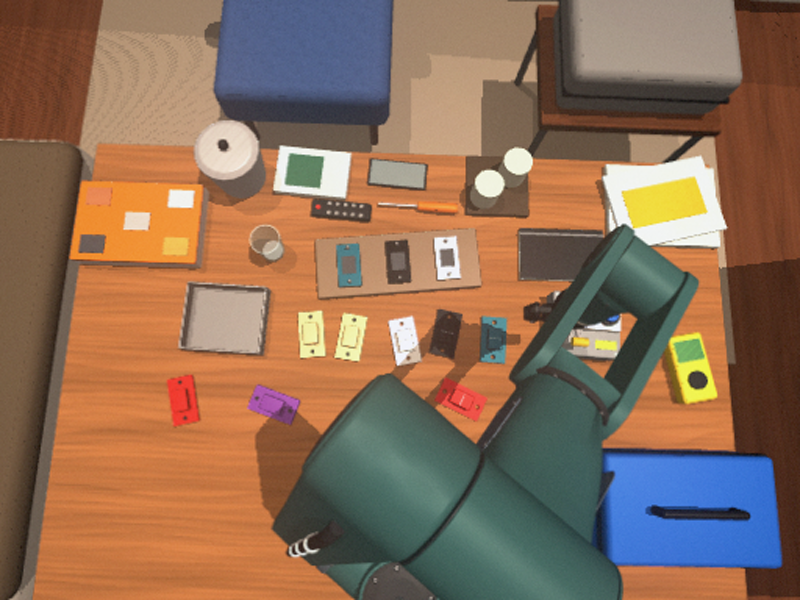

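View pics/side3b.png

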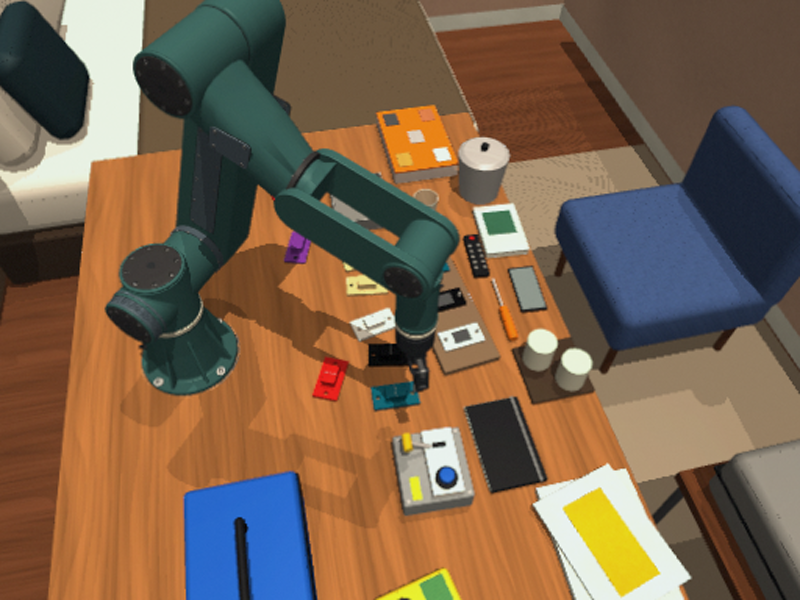

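The lever is down at (0.461, -0.394) with the grip about 115 mm up, so the circuit is safe. The petrol-blue cover at (493,340) in the top view is next. It matches the description, and the only look-alikes are red or purple.

Emit:
{"fn": "arm_command", "kwargs": {"steps": [[38,-9.5,0,0,0,0,1],[38,-9.5,0,0,0,3.1,1],[0,0,55,0,0,0,1],[0,0,55,0,0,0,1],[0,0,50,0,0,0,1],[0,0,30,0,0,0,1],[0,0,0,0,0,0,1]]}}

```text
time: 5.85
eef_pos: [0.4747, -0.2278, 0.0381]
tcp_rot: [-3.138, -0.002, 1.515]
force: [-0.1, -0.3, -0.3]
width: 0.0856
```

```bash
python3 - <<'E'
from h import *
p,d=save('side','s4'); cv2.imwrite('pics/s4c.png',cv2.resize(p[215:285,220:300,::-1],None,fx=7,fy=7,interpolation=cv2.INTER_CUBIC))
E
```

```text
(no output)
```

View pics/s4c.png

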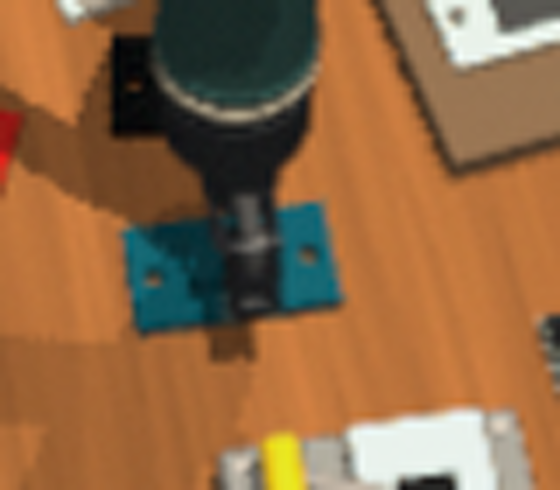

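The side crop shows the open fingers straddling the blue cover's block, with its holes at crop (152,278) and (307,255).

Emit:
{"fn": "arm_command", "kwargs": {"squeeze": 60, "steps": [[4,0,10,0,0,0,1],[0,0,15,0,0,0,1],[0,0,0,0,0,0,1],[0,0,0,0,0,0,0.2],[0,0,0,0,0,0,-1],[0,0,0,0,0,0,-1],[0,0,0,0,0,0,-1],[0,0,0,0,0,0,-1]]}}

```text
time: 6.9
eef_pos: [0.476, -0.2232, 0.0159]
tcp_rot: [3.141, 0.0, 1.516]
force: [-0.7, 0.4, 5.4]
width: 0.0325
```

```bash
cat > st.py <<'E'
from h import *
o=manip.get_obs()
print(round(o['time'],2),np.round(o['eef_pos']*1000,1),np.round(np.degrees(o['tcp_rot']),2),np.round(o['force'],1),np.round(o['width']*1000,1))
E
python3 st.py
```

```text
6.9 [ 476.  -223.2   15.9] [1.7996e+02 3.0000e-02 8.6880e+01] [-0.7  0.4  5.4] 32.5
```

Emit:
{"fn": "arm_command", "kwargs": {"steps": [[0,0,-20,0,0,0,-1],[0,0,-40,0,0,0,-1],[0,0,-40,0,0,0,-1],[0,0,0,0,0,-3.1,-1],[50,24,0,0,0,0,-1],[50,24,0,0,0,0,-1],[50,24,0,0,0,0,-1],[50,24,0,0,0,0,-1]]}}

```text
time: 7.9
eef_pos: [0.5721, -0.0215, 0.1152]
tcp_rot: [-3.141, 0.0, 1.57]
force: [1.1, -1.3, -2.3]
width: 0.0329
```

Emit:
{"fn": "arm_command", "kwargs": {"steps": [[50,24,0,0,0,0,-1],[50,24,0,0,0,0,-1],[54,24,0,0,0,0,-1],[0,0,0,0,0,-6.2,-1],[0,0,0,0,0,0,-1]]}}

```text
time: 8.52
eef_pos: [0.6433, 0.1315, 0.1147]
tcp_rot: [-3.14, 0.0, 1.679]
force: [0.5, -0.0, -1.3]
width: 0.0328
```

```bash
python3 st.py; python3 - <<'E'
from h import *
for n in ('top','side'):
    p,d=save(n,n+'5'); c=proj(n,[[.643,.132,.06]])[0].astype(int); print(c)
    u,v=c-[40,40]; 
    cv2.imwrite(f'pics/{n}5c.png',cv2.resize(p[v:v+80,u:u+80,::-1],None,fx=7,fy=7,interpolation=cv2.INTER_CUBIC)); print(u,v)
E
```

```text
8.53 [643.3 131.5 114.7] [-1.7992e+02  2.0000e-02  9.6210e+01] [ 0.5 -0.  -1.3] 32.8
[222 166]
182 126
[274 164]
234 124
```

View pics/top5c.png

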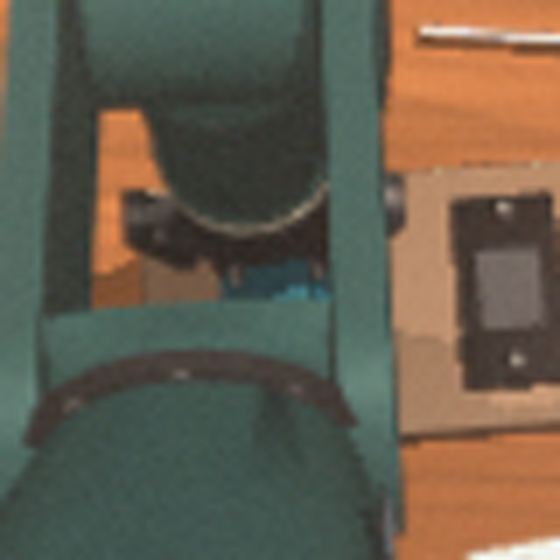

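View pics/side5c.png

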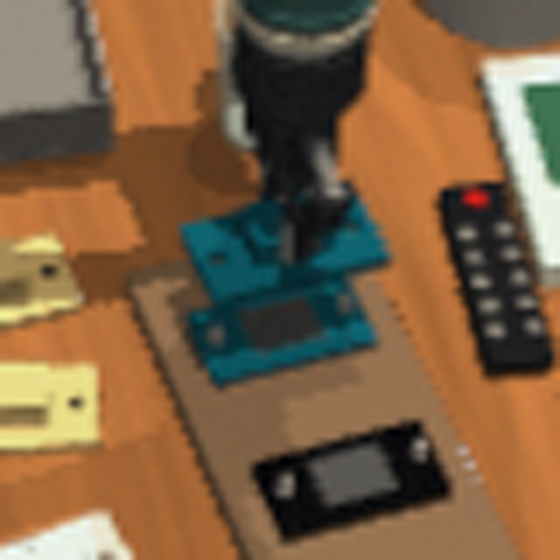

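```bash
python3 - <<'E'
from h import *
p=np.load('pics/side5.npz')['p']
a=p[148:182,256:292,::-1]; cv2.imwrite('pics/s5d.png',cv2.resize(a,None,fx=16,fy=16,interpolation=cv2.INTER_CUBIC))
p=np.load('pics/side1.npz')['p']
a=p[158:182,256:292,::-1]; cv2.imwrite('pics/s1d.png',cv2.resize(a,None,fx=16,fy=16,interpolation=cv2.INTER_CUBIC))
E
```

```text
(no output)
```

View pics/s5d.png

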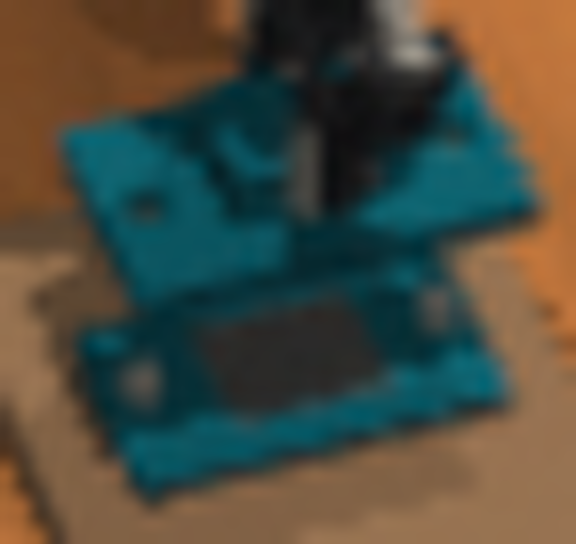

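View pics/s1d.png

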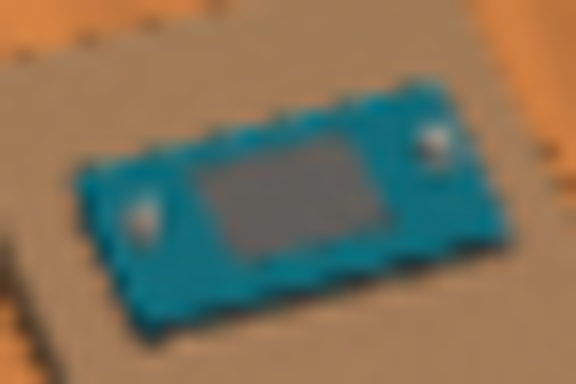

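```bash
cat > hp.py <<'E'
from h import *
def px(a,s,o): return np.array(a,float)/s-.5+.5/s+np.array(o)
def rep(n,uv,z):
    P=onplane(n,uv,z)[:,:2]*1000; d=P[1]-P[0]; print(n,np.round(P,1).tolist(),'c',np.round(P.mean(0),1),'len',round(float(np.hypot(*d)),1),'ang',round(float(np.degrees(np.arctan2(d[1],d[0]))),1)); return P.mean(0)
E
python3 - <<'E'
from hp import *
rep('side',px([[143,218],[435,140]],16,(256,158)),.037)
rep('side',px([[147,208],[458,135]],16,(256,148)),.1088)
rep('side',px([[82,170],[440,85]],16,(256,158)),.030)
c=px([[82,170],[440,85],[510,240],[150,325]],16,(256,158)); P=onplane('side',c,.03)[:,:2]*1000; print(P,P.mean(0))
# top pins
t=np.array([[154,125],[163,275]]);rep('top',px(t,6.9,(200,140)),.037)
rep('top',px([[373,108],[387,257]],6.9,(200,140)),.037)
rep('top',px([[587,98],[603,243]],6.9,(200,140)),.037)
# holes top in c2
rep('top',px([[382,117],[405,234]],5.3,(185,185)),.01);rep('top',px([[543,94],[517,208]],5.3,(185,185)),.01);rep('top',px([[697,113],[691,230]],5.3,(185,185)),.01)
E
```

```text
side [[600.3, 125.7], [682.6, 136.0]] c [641.4 130.9] len 82.9 ang 7.2
side [[598.5, 122.9], [682.6, 130.8]] c [640.5 126.9] len 84.5 ang 5.4
side [[589.6, 150.7], [690.7, 160.2]] c [640.2 155.5] len 101.5 ang 5.3
[[589.64149645 150.72430471]
 [690.74781798 160.18587294]
 [695.16795386 104.10209701]
 [595.32513671  95.54886176]] [642.72060125 127.6402841 ]
top [[684.5, 138.8], [600.4, 130.1]] c [642.5 134.4] len 84.6 ang -174.1
top [[698.3, 18.9], [614.4, 8.9]] c [656.4  13.9] len 84.5 ang -173.2
top [[708.1, -99.1], [626.2, -108.7]] c [ 667.1 -103.9] len 82.5 ang -173.3
top [[505.5, 1.4], [423.1, -16.9]] c [464.3  -7.7] len 84.4 ang -167.4
top [[525.6, -113.1], [443.7, -95.5]] c [ 484.7 -104.3] len 83.8 ang 167.9
top [[515.4, -223.4], [431.9, -218.6]] c [ 473.6 -221. ] len 83.6 ang 176.7
```

Emit:
{"fn": "arm_command", "kwargs": {"steps": [[1,1.3,30,0,0,0,-1],[0,0,18,0,0,0,-1],[0,0,0,0,0,0,-1],[0,0,3,0,0,0,-1],[0,0,3,0,0,0,-1],[0,0,0,0,0,0,-1]]}}

```text
time: 9.38
eef_pos: [0.6452, 0.132, 0.0616]
tcp_rot: [3.141, 0.0, 1.679]
force: [-0.8, -0.3, -0.9]
width: 0.0324
```

```bash
python3 st.py
```

```text
9.38 [645.2 132.   61.6] [1.7998e+02 1.0000e-02 9.6170e+01] [-0.8 -0.3 -0.9] 32.4
```

Emit:
{"fn": "arm_command", "kwargs": {"steps": [[0.5,-0.5,2,0,0,0,-1],[0,0,2,0,0,0,-1],[0,0,2,0,0,0,-1],[0,0,0,0,0,0,-1]]}}

```text
time: 9.88
eef_pos: [0.6443, 0.1324, 0.055]
tcp_rot: [-3.141, 0.0, 1.679]
force: [-0.4, -0.8, -1.2]
width: 0.0329
```

```bash
python3 st.py
```

```text
9.88 [644.3 132.4  55. ] [-1.7997e+02  1.0000e-02  9.6180e+01] [-0.4 -0.8 -1.2] 32.9
```

Emit:
{"fn": "arm_command", "kwargs": {"steps": [[0,0,3,0,0,0,-1],[0,0,3,0,0,0,-1],[0,0,2,0,0,0,-1],[0,0,0,0,0,0,-1]]}}

```text
time: 10.38
eef_pos: [0.6443, 0.1324, 0.047]
tcp_rot: [-3.141, 0.0, 1.679]
force: [-0.2, 0.4, -1.8]
width: 0.0328
```

```bash
python3 st.py;  python3 - <<'E'
from h import *
p,d=save('side','s6'); a=p[148:188,250:298,::-1]; cv2.imwrite('pics/s6d.png',cv2.resize(a,None,fx=12,fy=12,interpolation=cv2.INTER_CUBIC))
E
```

```text
10.38 [644.3 132.4  47. ] [-1.7997e+02  1.0000e-02  9.6170e+01] [-0.2  0.4 -1.8] 32.8
```

View pics/s6d.png

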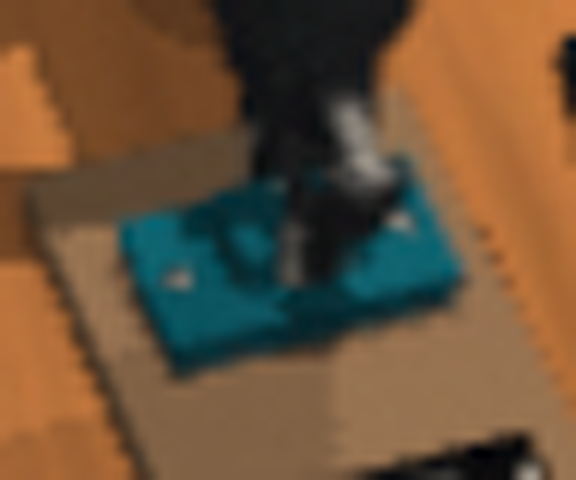

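Steel pins show in both holes (crop (178,278) and (402,220)), so the cover is on its pins. Next I'll seat it.

Emit:
{"fn": "arm_command", "kwargs": {"steps": [[0,0,1,0,0,0,-1],[0,0,1,0,0,0,-1],[0,0,1,0,0,0,-1],[0,0,0,0,0,0,-1]]}}

```text
time: 10.92
eef_pos: [0.6446, 0.1324, 0.046]
tcp_rot: [3.141, 0.0, 1.679]
force: [-3.5, -0.6, 10.8]
width: 0.0322
```

```bash
python3 st.py
```

```text
10.93 [644.6 132.4  46. ] [1.7996e+02 1.0000e-02 9.6180e+01] [-3.5 -0.6 10.8] 32.2
```

Emit:
{"fn": "arm_command", "kwargs": {"steps": [[0,0,-1.5,0,0,0,-0.2],[0,0,0,0,0,0,0.3],[0,0,0,0,0,0,0.6],[0,0,-20,0,0,0,1],[0,0,-60,0,0,0,1],[0,0,-40,0,0,6.2,1],[-48,-32,0,0,0,0,1],[-48,-32,0,0,0,0,1]]}}

```text
time: 11.92
eef_pos: [0.5809, 0.0357, 0.1681]
tcp_rot: [3.138, 0.001, 1.572]
force: [0.1, -0.0, -0.2]
width: 0.0855
```

```bash
python3 st.py; python3 m.py 7|grep side;  python3 - <<'E'
import cv2
for n in ('side','top'):
    p=cv2.imread(f'pics/{n}7.png');cv2.imwrite(f'pics/{n}7b.png',cv2.resize(p[130:290,170:400],None,fx=3.4,fy=3.4,interpolation=cv2.INTER_CUBIC))
E
```

```text
11.93 [580.9  35.7 168.1] [1.7979e+02 4.0000e-02 9.0070e+01] [ 0.1 -0.  -0.2] 85.5
cream side [467.2 105.4] [ 36.9 105.3] -12.9 [234.5 183.5] 152 [ 4.8 10.4 36.1] [471.7 107. ]
white side [463.4 -12.3] [ 62.5 108.8] 11.2 [238.8 206.8] 302 [ 5.1 11.4 35.4] [466.  -14.5]
white side [ 668.8 -106.2] [ 65.1 108.5] 4.5 [294.4 215.2] 250 [22.5 29.2 36.6] [ 663.7 -112.9]
black side [780.9 151. ] [ 39.1 145.6] 88.9 [304.  164.9] 174 [10.3 16.9 23.4] [782.  142.8]
black side [654.1  12.7] [ 68.5 105. ] 6.4 [283.4 192.4] 231 [20.4 28.6 35.8] [654.2   3.9]
black side [ 484.1 -111.7] [ 65.2 102.3] -11.4 [249.  226.2] 327 [ 5.1 12.  36.1] [ 488.4 -114.4]
black side [ 682.9 -321. ] [ 57.3 111.5] -0.4 [314.  264.1] 413 [10.  15.2 21. ] [ 683.9 -323. ]
```

View pics/side7b.png

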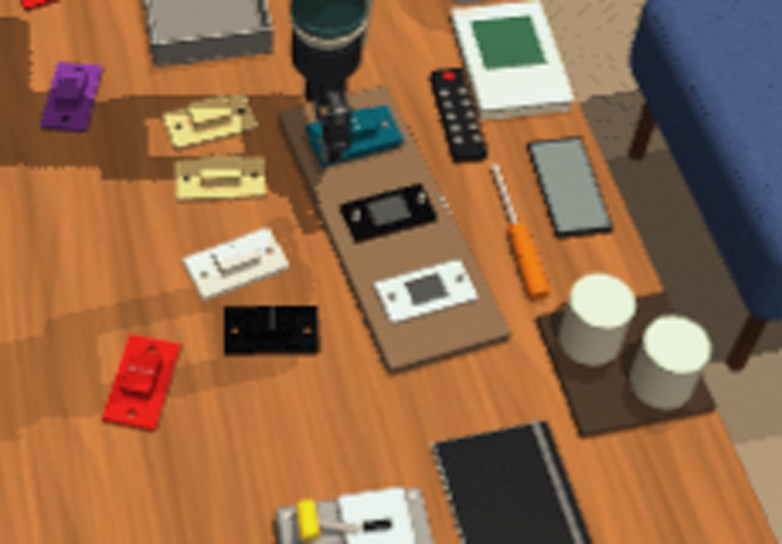

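View pics/top7b.png

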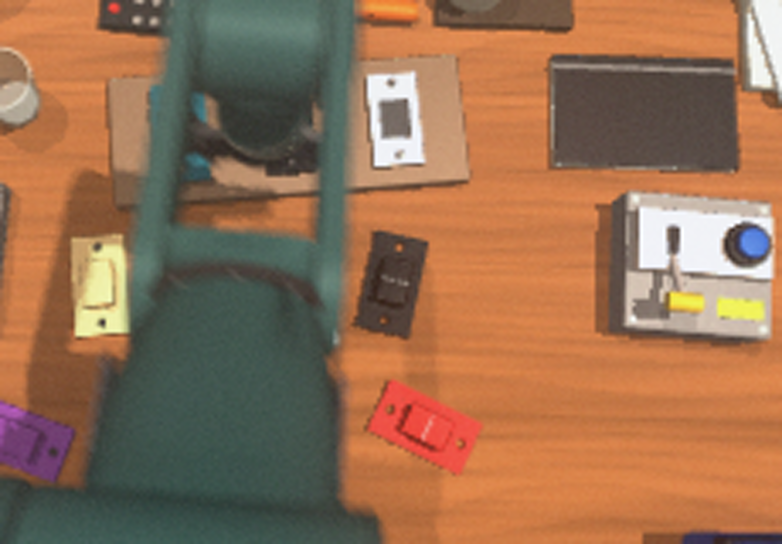

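The blue cover lies flush, and nothing else has moved. The black cover (crop side (270,330), top (392,285)) is the next target. The red plate is a look-alike.

Emit:
{"fn": "arm_command", "kwargs": {"steps": [[-48,-32,0,0,0,0,1],[-48,-32,0,0,0,0,1],[-48,-32,0,0,0,0,1],[0,0,50,0,0,5.6,1],[0,0,50,0,0,5.7,1],[0,0,30,0,0,0,1],[0,0,10,0,0,0,1],[0,0,0,0,0,0,1]]}}

```text
time: 13.02
eef_pos: [0.4851, -0.1075, 0.0262]
tcp_rot: [3.141, 0.0, 1.373]
force: [-0.9, 0.5, 0.5]
width: 0.0853
```

```bash
python3 st.py;  python3 - <<'E'
from h import *
p,d=save('side','s8'); a=p[200:250,220:280,::-1]; cv2.imwrite('pics/s8d.png',cv2.convertScaleAbs(cv2.resize(a,None,fx=9,fy=9,interpolation=cv2.INTER_CUBIC),alpha=1.6,beta=10))
E
```

```text
13.03 [ 485.1 -107.5   26.2] [179.98   0.    78.69] [-0.9  0.5  0.5] 85.3
```

View pics/s8d.png

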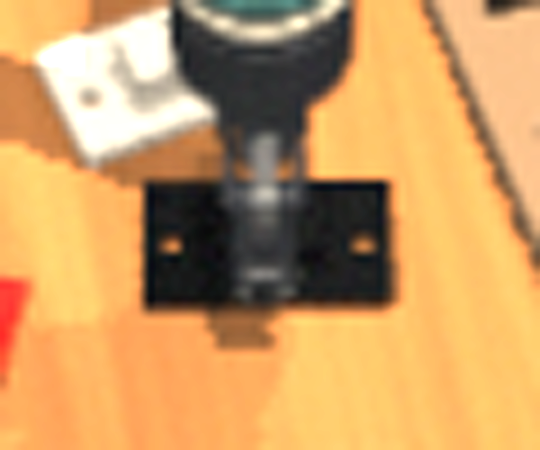

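Fingers straddle the black cover's block, midway between its holes (crop (172,245) and (362,245)). Closing on it now.

Emit:
{"fn": "arm_command", "kwargs": {"squeeze": 60, "steps": [[0,0,10,0,0,0,1],[0,0,0,0,0,0,0.2],[0,0,0,0,0,0,-1],[0,0,0,0,0,0,-1],[0,0,0,0,0,0,-1]]}}

```text
time: 13.7
eef_pos: [0.4846, -0.1076, 0.0163]
tcp_rot: [3.141, 0.0, 1.373]
force: [-1.1, 0.1, 5.3]
width: 0.0326
```

```bash
python3 st.py;  python3 - <<'E'
from h import *
p,d=save('side','s9'); a=p[200:250,220:280,::-1]; cv2.imwrite('pics/s9d.png',cv2.convertScaleAbs(cv2.resize(a,None,fx=9,fy=9,interpolation=cv2.INTER_CUBIC),alpha=1.6,beta=10))
E
```

```text
13.7 [ 484.6 -107.6   16.3] [1.7996e+02 1.0000e-02 7.8680e+01] [-1.1  0.1  5.3] 32.6
```

View pics/s9d.png

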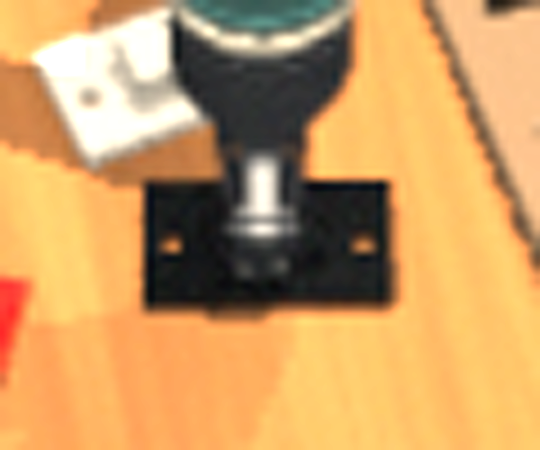

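Emit:
{"fn": "arm_command", "kwargs": {"steps": [[0,0,-20,0,0,0,-1],[0,0,-40,0,0,-5.6,-1],[0,0,-40,0,0,-5.7,-1],[30,42.6,0,0,0,0,-1],[30,42.6,0,0,0,0,-1],[30,42.6,0,0,0,0,-1],[30,42.6,0,0,0,0,-1],[0,0,0,0,0,-6.2,-1]]}}

```text
time: 14.75
eef_pos: [0.6582, 0.0148, 0.1157]
tcp_rot: [3.138, -0.0, 1.684]
force: [-1.2, -0.1, -1.0]
width: 0.0323
```

Emit:
{"fn": "arm_command", "kwargs": {"steps": [[0,0,30,0,0,0,-1],[0,0,0,0,0,0,-1]]}}

```text
time: 15.0
eef_pos: [0.6522, 0.0128, 0.0833]
tcp_rot: [-3.136, -0.001, 1.679]
force: [0.3, 0.6, -1.8]
width: 0.0327
```

```bash
python3 st.py;  python3 - <<'E'
from h import *
p,d=save('side','s10'); a=p[165:210,255:310,::-1]; cv2.imwrite('pics/s10d.png',cv2.convertScaleAbs(cv2.resize(a,None,fx=12,fy=12,interpolation=cv2.INTER_CUBIC),alpha=1.6,beta=10))
E
```

```text
15.0 [652.2  12.8  83.3] [-1.7966e+02 -6.0000e-02  9.6180e+01] [ 0.3  0.6 -1.8] 32.7
```

View pics/s10d.png

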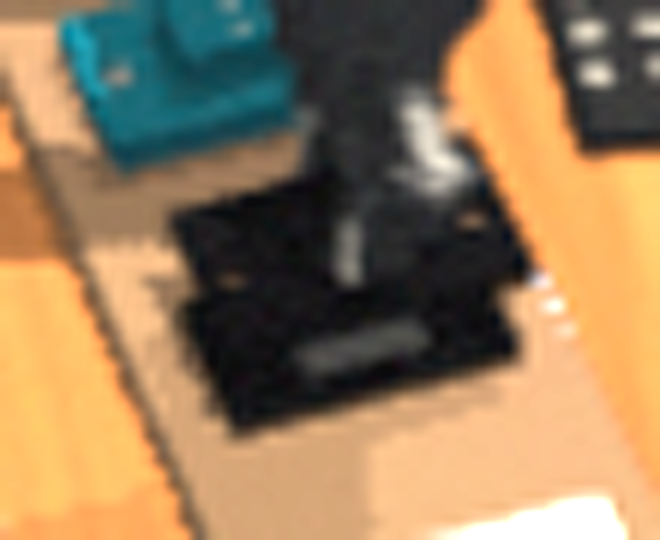

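Emit:
{"fn": "arm_command", "kwargs": {"steps": [[0,0,0,0,0,0,-1],[0,0,0,0,0,0,-1]]}}

```text
time: 15.3
eef_pos: [0.6555, 0.0122, 0.0869]
tcp_rot: [3.14, 0.0, 1.678]
force: [0.1, 0.5, -1.5]
width: 0.0323
```

```bash
python3 st.py
```

```text
15.3 [655.5  12.2  86.9] [1.799e+02 2.000e-02 9.616e+01] [ 0.1  0.5 -1.5] 32.3
```

Emit:
{"fn": "arm_command", "kwargs": {"steps": [[1,0,15,0,0,0,-1],[0,0,8,0,0,0,-1],[0,0,2,0,0,0,-1],[0,0,2,0,0,0,-1],[0,0,2,0,0,0,-1],[0,0,0,0,0,0,-1]]}}

```text
time: 16.05
eef_pos: [0.6548, 0.0134, 0.0568]
tcp_rot: [3.142, 0.0, 1.679]
force: [-0.4, -0.4, -1.2]
width: 0.0324
```

```bash
python3 st.py
```

```text
16.05 [654.8  13.4  56.8] [1.800e+02 1.000e-02 9.617e+01] [-0.4 -0.4 -1.2] 32.4
```

Pin tops passed with no contact. Lowering on in small steps.

Emit:
{"fn": "arm_command", "kwargs": {"steps": [[0,0,2,0,0,0,-1],[0,0,2,0,0,0,-1],[0,0,2,0,0,0,-1],[0,0,2,0,0,0,-1],[0,0,0,0,0,0,-1]]}}

```text
time: 16.68
eef_pos: [0.6546, 0.0132, 0.0486]
tcp_rot: [-3.141, 0.0, 1.679]
force: [-0.7, -1.8, -1.3]
width: 0.0323
```

```bash
python3 st.py;  python3 - <<'E'
from h import *
p,d=save('side','s11'); a=p[165:210,255:310,::-1]; cv2.imwrite('pics/s11d.png',cv2.convertScaleAbs(cv2.resize(a,None,fx=12,fy=12,interpolation=cv2.INTER_CUBIC),alpha=1.6,beta=10))
E
```

```text
16.68 [654.6  13.2  48.6] [-1.7998e+02  2.0000e-02  9.6170e+01] [-0.7 -1.8 -1.3] 32.3
```

View pics/s11d.png

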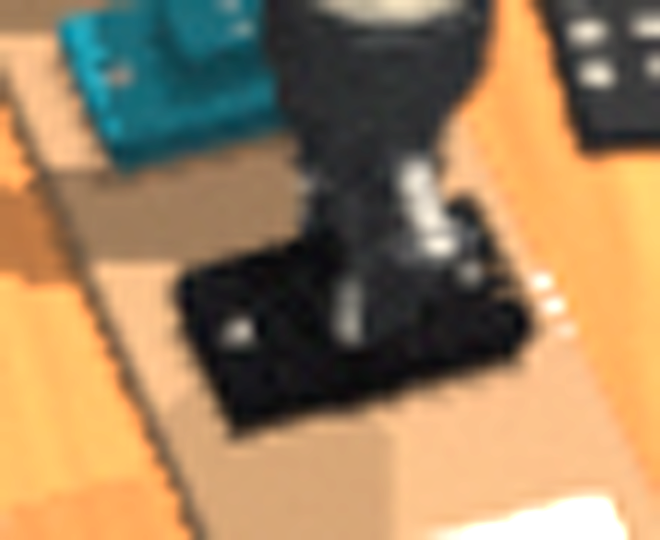

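Pins show in both holes (crop (238,330) and (470,270)). Seating it, then releasing.

Emit:
{"fn": "arm_command", "kwargs": {"steps": [[0,0,2,0,0,0,-1],[0,0,1,0,0,0,-1],[0,0,1,0,0,0,-1],[0,0,0,0,0,0,-1]]}}

```text
time: 17.23
eef_pos: [0.6547, 0.0132, 0.0464]
tcp_rot: [3.141, 0.0, 1.679]
force: [-4.6, -2.0, 12.4]
width: 0.0328
```

```bash
python3 st.py
```

```text
17.23 [654.7  13.2  46.4] [1.7999e+02 3.0000e-02 9.6180e+01] [-4.6 -2.  12.4] 32.8
```

Emit:
{"fn": "arm_command", "kwargs": {"steps": [[0,0,-1.5,0,0,0,-0.2],[0,0,0,0,0,0,0.3],[0,0,0,0,0,0,0.6],[0,0,-20,0,0,0,1],[0,0,-60,0,0,0,1],[0,0,-40,0,0,6.2,1],[-5.7,-47.5,0,0,0,0,1],[-5.7,-47.5,0,0,0,0,1]]}}

```text
time: 18.23
eef_pos: [0.5599, 0.002, 0.1685]
tcp_rot: [3.138, 0.0, 1.571]
force: [-0.2, 0.4, -0.4]
width: 0.0852
```

```bash
python3 st.py; python3 m.py 12|grep side;  python3 - <<'E'
import cv2
p=cv2.imread('pics/side12.png');cv2.imwrite('pics/side12b.png',cv2.resize(p[130:290,170:400],None,fx=3.4,fy=3.4,interpolation=cv2.INTER_CUBIC))
E
```

```text
18.23 [559.9   2.  168.5] [1.798e+02 3.000e-02 9.000e+01] [-0.2  0.4 -0.4] 85.2
white side [463.9 -13.9] [ 64.3 110.1] 12.7 [238.8 207. ] 304 [ 5.3 11.5 34.4] [464.6 -13.3]
white side [ 669.  -106.5] [ 64.4 109.6] 2.7 [294.5 215.2] 251 [22.3 29.3 40.7] [ 666.9 -118.7]
black side [781.3 152.2] [ 38.5 151. ] 89.0 [304.  164.9] 175 [10.2 16.7 24.9] [781.1 143.3]
black side [653.9  16.6] [ 79.2 109.5] 8.5 [283.1 191.9] 307 [22.7 39.1 58.8] [650.4   7.8]
black side [ 683.  -321.6] [ 57.2 113.4] -0.9 [313.9 264.1] 413 [10.1 15.1 22.1] [ 683.2 -323.9]
blue side [652.  127.5] [59.9 95.6] 12.5 [277.6 169.4] 177 [33.1 41.4 59.7] [643.7 124.1]
```

View pics/side12b.png

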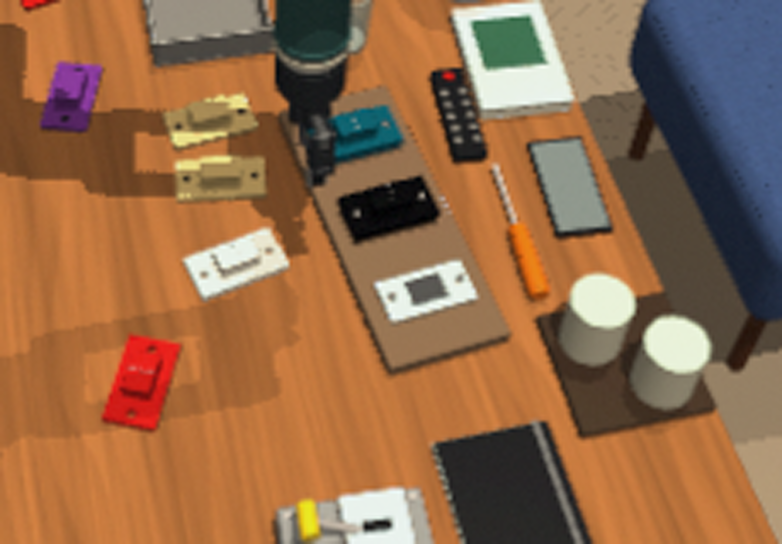

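Black and blue are both seated, and the white cover (crop (238,260)) hasn't moved. White is next.

Emit:
{"fn": "arm_command", "kwargs": {"steps": [[-5.7,-47.5,0,0,0,0,1],[-5.7,-47.5,0,0,0,0,1],[0,0,50,0,0,-6.2,1],[0,0,50,0,0,-6.3,1],[0,0,30,0,0,0,1],[0,0,10,0,0,0,1],[0,0,0,0,0,0,1],[0,0,0,0,0,0,1]]}}

```text
time: 19.32
eef_pos: [0.4661, -0.0095, 0.0275]
tcp_rot: [3.139, 0.001, 1.789]
force: [-0.1, -0.3, 0.4]
width: 0.0855
```

```bash
python3 st.py;  python3 - <<'E'
from h import *
p,d=save('side','s13'); a=p[185:230,215:270,::-1]; cv2.imwrite('pics/s13d.png',cv2.resize(a,None,fx=10,fy=10,interpolation=cv2.INTER_CUBIC))
E
```

```text
19.32 [466.1  -9.5  27.5] [1.7987e+02 6.0000e-02 1.0248e+02] [-0.1 -0.3  0.4] 85.5
```

View pics/s13d.png

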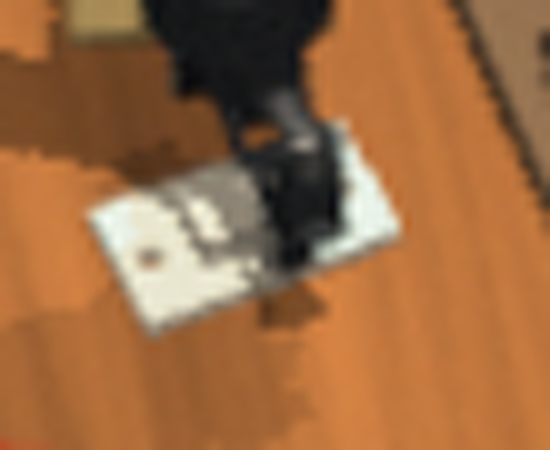

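Emit:
{"fn": "arm_command", "kwargs": {"squeeze": 60, "steps": [[0,0,11,0,0,0,1],[0,0,0,0,0,0,0.2],[0,0,0,0,0,0,-1],[0,0,0,0,0,0,-1],[0,0,0,0,0,0,-1]]}}

```text
time: 20.0
eef_pos: [0.4648, -0.0093, 0.0157]
tcp_rot: [3.141, 0.0, 1.789]
force: [-1.4, -0.6, 4.8]
width: 0.0326
```

```bash
python3 st.py;  python3 - <<'E'
from h import *
p,d=save('side','s14'); a=p[185:230,215:270,::-1]; cv2.imwrite('pics/s14d.png',cv2.resize(a,None,fx=10,fy=10,interpolation=cv2.INTER_CUBIC))
E
```

```text
20.0 [464.8  -9.3  15.7] [1.7999e+02 1.0000e-02 1.0248e+02] [-1.4 -0.6  4.8] 32.6
```

View pics/s14d.png

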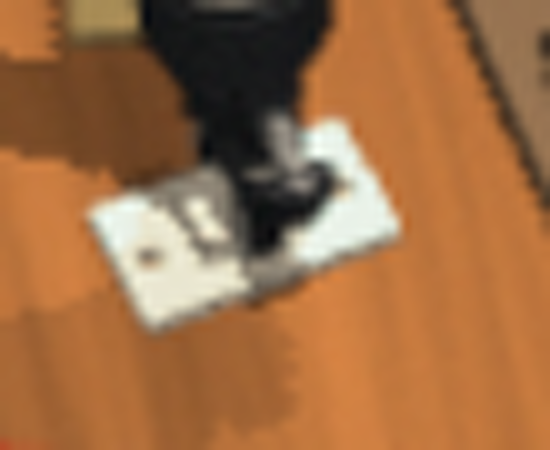

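Emit:
{"fn": "arm_command", "kwargs": {"steps": [[0,0,-20,0,0,0,-1],[0,0,-40,0,0,6.2,-1],[0,0,-40,0,0,6.3,-1],[-24.2,51,0,0,0,0,-1],[-24.2,51,0,0,0,0,-1],[-24.2,51,0,0,0,0,-1],[-24.2,51,0,0,0,0,-1],[0,0,0,0,0,-6.2,-1]]}}

```text
time: 21.05
eef_pos: [0.673, -0.1087, 0.1149]
tcp_rot: [3.138, 0.002, 1.68]
force: [-1.9, 1.2, -2.0]
width: 0.032
```

Emit:
{"fn": "arm_command", "kwargs": {"steps": [[0,0,28,0,0,0,-1],[0,0,0,0,0,0,-1],[0,0,0,0,0,0,-1],[0,0,0,0,0,0,-1]]}}

```text
time: 21.55
eef_pos: [0.6693, -0.1063, 0.0884]
tcp_rot: [3.14, 0.001, 1.679]
force: [-0.0, -0.1, -1.3]
width: 0.0328
```

```bash
python3 st.py;  python3 - <<'E'
from h import *
p,d=save('side','s15'); a=p[180:235,265:325,::-1]; cv2.imwrite('pics/s15d.png',cv2.resize(a,None,fx=10,fy=10,interpolation=cv2.INTER_CUBIC))
E
```

```text
21.55 [ 669.3 -106.3   88.4] [1.7991e+02 4.0000e-02 9.6180e+01] [-0.  -0.1 -1.3] 32.8
```

View pics/s15d.png

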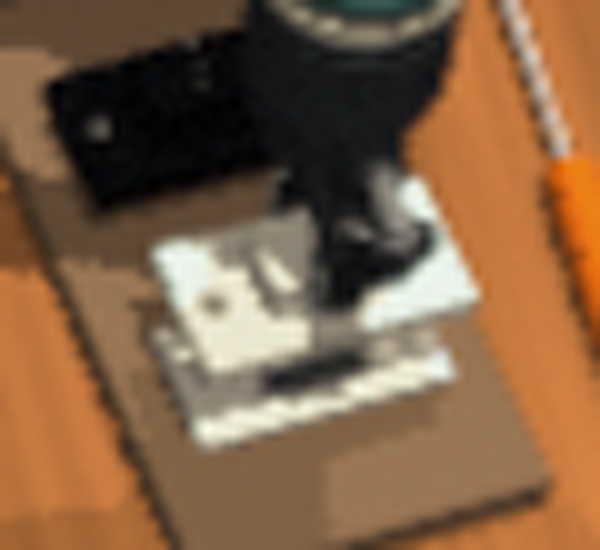

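Emit:
{"fn": "arm_command", "kwargs": {"steps": [[0,-0.4,16,0,0,0,-1],[0,0,9,0,0,0,-1],[0,0,2,0,0,0,-1],[0,0,2,0,0,0,-1],[0,0,2,0,0,0,-1],[0,0,0,0,0,0,-1]]}}

```text
time: 22.35
eef_pos: [0.6684, -0.1063, 0.0564]
tcp_rot: [3.141, 0.0, 1.679]
force: [0.3, -0.8, -1.5]
width: 0.0325
```

```bash
python3 st.py
```

```text
22.35 [ 668.4 -106.3   56.4] [1.7999e+02 1.0000e-02 9.6170e+01] [ 0.3 -0.8 -1.5] 32.5
```

Emit:
{"fn": "arm_command", "kwargs": {"steps": [[0,0,2,0,0,0,-1],[0,0,2,0,0,0,-1],[0,0,2,0,0,0,-1],[0,0,2,0,0,0,-1],[0,0,0,0,0,0,-1]]}}

```text
time: 22.98
eef_pos: [0.6683, -0.1063, 0.0481]
tcp_rot: [-3.141, 0.0, 1.679]
force: [-0.1, 0.0, -2.3]
width: 0.0326
```

```bash
python3 st.py;  python3 - <<'E'
from h import *
p,d=save('side','s16'); a=p[180:235,265:325,::-1]; cv2.imwrite('pics/s16d.png',cv2.resize(a,None,fx=10,fy=10,interpolation=cv2.INTER_CUBIC))
E
```

```text
22.98 [ 668.3 -106.3   48.1] [-1.7999e+02  1.0000e-02  9.6180e+01] [-0.1  0.  -2.3] 32.6
```

View pics/s16d.png

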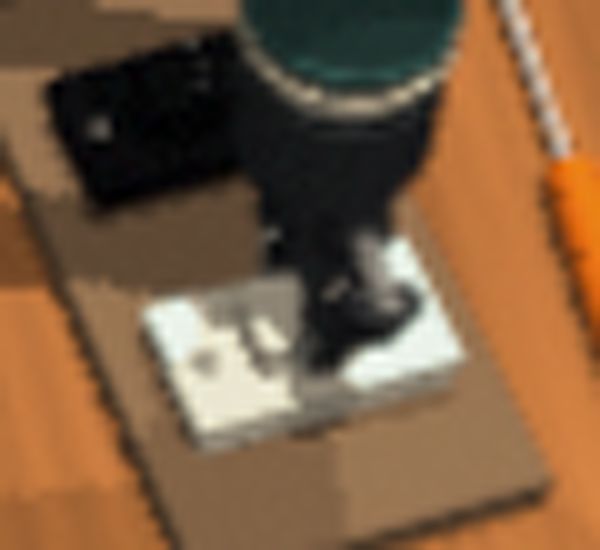

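White is on its pins and covers its frame fully. Seating, then releasing.

Emit:
{"fn": "arm_command", "kwargs": {"steps": [[0,0,2,0,0,0,-1],[0,0,1,0,0,0,-1],[0,0,1,0,0,0,-1],[0,0,0,0,0,0,-1]]}}

```text
time: 23.52
eef_pos: [0.6683, -0.1063, 0.0457]
tcp_rot: [3.141, 0.0, 1.679]
force: [-2.2, -0.0, 8.3]
width: 0.0325
```

```bash
python3 st.py
```

```text
23.52 [ 668.3 -106.3   45.7] [1.7998e+02 2.0000e-02 9.6180e+01] [-2.2 -0.   8.3] 32.5
```

Emit:
{"fn": "arm_command", "kwargs": {"steps": [[0,0,-1.5,0,0,0,-0.2],[0,0,0,0,0,0,0.3],[0,0,0,0,0,0,0.6],[0,0,-20,0,0,0,1],[0,0,-60,0,0,0,1],[0,0,-40,0,0,6.2,1],[-41.1,-29.6,0,0,0,0,1],[-41.1,-29.6,0,0,0,0,1]]}}

```text
time: 24.52
eef_pos: [0.6095, -0.1892, 0.1684]
tcp_rot: [3.138, 0.002, 1.572]
force: [0.3, -0.4, -1.1]
width: 0.0854
```

Emit:
{"fn": "arm_command", "kwargs": {"steps": [[-41.1,-29.6,0,0,0,0,1],[-41.1,-29.6,0,0,0,0,1],[-41.1,-29.6,0,0,0,0,1],[-41.1,-29.6,0,0,0,0,1],[-41.1,-29.6,0,0,0,0,1],[0,0,0,0,0,3,1],[0,0,30,0,0,0,1],[0,0,0,0,0,0,1]]}}

```text
time: 25.52
eef_pos: [0.4597, -0.3929, 0.1352]
tcp_rot: [-3.139, -0.002, 1.518]
force: [-0.8, -0.1, -0.6]
width: 0.0859
```

```bash
python3 st.py;  python3 - <<'E'
from h import *
p,d=save('side','s17'); cv2.imwrite('pics/s17d.png',cv2.resize(p[140:320,200:380,::-1],None,fx=3.3,fy=3.3,interpolation=cv2.INTER_CUBIC)); cv2.imwrite('pics/s17e.png',cv2.resize(p[255:310,235:305,::-1],None,fx=8,fy=8,interpolation=cv2.INTER_CUBIC))
E
```

```text
25.52 [ 459.7 -392.9  135.2] [-1.7986e+02 -1.2000e-01  8.6950e+01] [-0.8 -0.1 -0.6] 85.9
```

View pics/s17d.png

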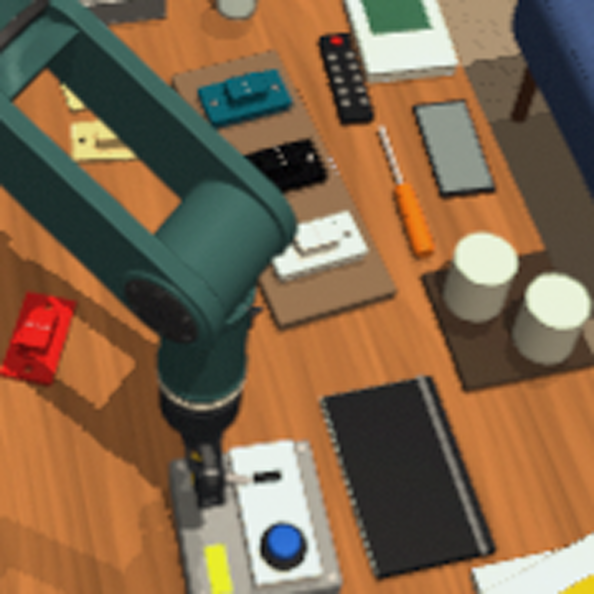

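View pics/s17e.png

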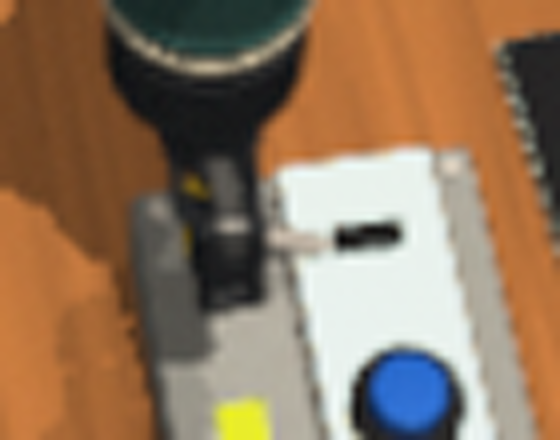

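All three covers look flush. The open jaws (crop (225,235)) stand around the yellow grip, which peeks out between the fingers.

Emit:
{"fn": "arm_command", "kwargs": {"squeeze": 30, "steps": [[0,1,20,0,0,0,1],[0,0,20,0,0,0,1],[0,0,0,0,0,0,0.2],[0,0,0,0,0,0,-1],[0,0,0,0,0,0,-1],[0,0,0,0,0,0,-1]]}}

```text
time: 26.32
eef_pos: [0.4627, -0.3947, 0.0974]
tcp_rot: [3.14, 0.002, 1.518]
force: [-0.4, 0.9, 5.7]
width: 0.0354
```

```bash
python3 st.py;  python3 - <<'E'
from h import *
p,d=save('side','s18');  cv2.imwrite('pics/s18e.png',cv2.resize(p[255:310,235:305,::-1],None,fx=8,fy=8,interpolation=cv2.INTER_CUBIC))
E
```

```text
26.32 [ 462.7 -394.7   97.4] [1.799e+02 1.100e-01 8.698e+01] [-0.4  0.9  5.7] 35.4
```

View pics/s18e.png

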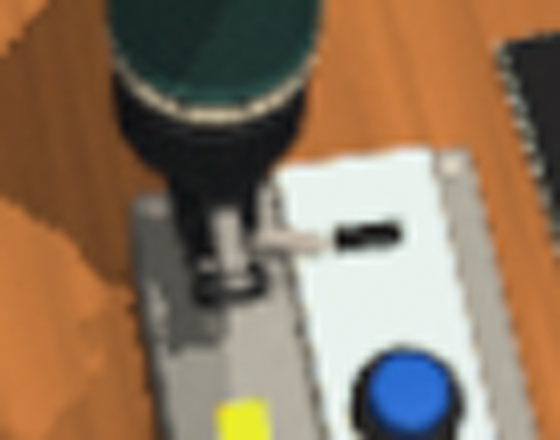

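Gripped at 35 mm, which matches the 36 mm bar. I'll swing it along the arc.

Emit:
{"fn": "arm_command", "kwargs": {"steps": [[0,5.5,-7,0,0,0,-1],[0,6,-6.6,0,0,0,-1],[0,14,-11,0,0,0,-1],[0,15.9,-7.8,0,0,0,-1],[0,17.3,-4.3,0,0,0,-1],[0,17.7,-0.6,0,0,0,-1],[0,17,2.9,0,0,0,-1],[0,1,0.5,0,0,0,-1]]}}

```text
time: 27.38
eef_pos: [0.5585, -0.3998, 0.131]
tcp_rot: [3.139, 0.002, 1.519]
force: [0.1, -1.2, 8.5]
width: 0.0353
```

Emit:
{"fn": "arm_command", "kwargs": {"steps": [[0,0,0,0,0,0,-1],[0,0,0,0,0,0,-1]]}}

```text
time: 27.62
eef_pos: [0.5577, -0.3998, 0.1312]
tcp_rot: [3.138, 0.002, 1.518]
force: [-0.1, -2.0, 6.4]
width: 0.0356
```

```bash
python3 st.py;  python3 - <<'E'
from h import *
p,d=save('side','s19');  cv2.imwrite('pics/s19e.png',cv2.resize(p[250:315,235:315,::-1],None,fx=8,fy=8,interpolation=cv2.INTER_CUBIC))
E
```

```text
27.62 [ 557.7 -399.8  131.2] [1.7982e+02 1.2000e-01 8.6980e+01] [-0.1 -2.   6.4] 35.6
```

View pics/s19e.png

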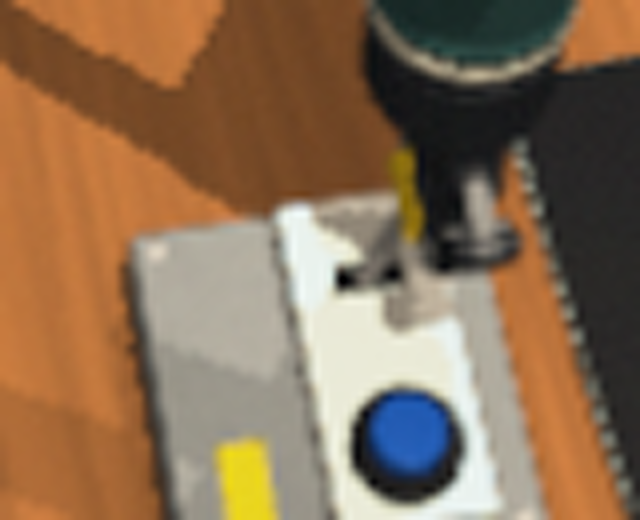

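Emit:
{"fn": "arm_command", "kwargs": {"steps": [[0,0,0,0,0,0,0],[0,0,0,0,0,0,0.6],[0,0,0,0,0,0,1],[0,0,-20,0,0,0,1],[0,0,-50,0,0,0,1],[50,-20,0,0,0,0,1],[55,-20,0,0,0,0,1],[55,-20,0,0,0,0,1]]}}

```text
time: 28.68
eef_pos: [0.504, -0.2343, 0.1997]
tcp_rot: [3.141, -0.0, 1.517]
force: [0.2, 0.3, 0.5]
width: 0.0851
```

```bash
python3 st.py;  python3 - <<'E'
from h import *
for n in ('top','side'):
    p,d=save(n,n+'20'); W=cloud(n,d); h=cv2.cvtColor(p,cv2.COLOR_RGB2HSV).astype(int)
    y=(h[...,0]>20)&(h[...,0]<36)&(h[...,1]>150)&(W[...,2]>.09)&(W[...,0]>.35)&(W[...,0]<.7)&(W[...,1]<-.3)
    print(n,'lever',y.sum(),np.round(W[y].mean(0),4),np.round(np.ptp(W[y],0),3))
    cv2.imwrite(f'pics/{n}20b.png',cv2.resize(p[:,:,::-1],(800,600),interpolation=cv2.INTER_CUBIC))
E
```

```text
28.68 [ 504.  -234.3  199.7] [ 1.7999e+02 -2.0000e-02  8.6930e+01] [0.2 0.3 0.5] 85.1<stdin>:5: RuntimeWarning: Mean of empty slice.
  ret = um.true_divide(
Traceback (most recent call last):
ValueError: zero-size array to reduction operation maximum which has no identity
```

Emit:
{"fn": "arm_command", "kwargs": {"steps": [[0,0,0,0,0,-3.1,1],[59,-5.7,0,0,0,0,1],[59,-5.7,0,0,0,0,1],[59,-5.7,0,0,0,0,1],[59,-5.7,0,0,0,0,1],[0,0,0,0,0,0,1]]}}

```text
time: 29.48
eef_pos: [0.4804, 0.0037, 0.1996]
tcp_rot: [-3.14, -0.001, 1.577]
force: [0.2, -0.5, 0.2]
width: 0.0852
```

```bash
python3 st.py;  python3 - <<'E'
from h import *
for n in ('top','side'):
    p,d=save(n,n+'20'); W=cloud(n,d); h=cv2.cvtColor(p,cv2.COLOR_RGB2HSV).astype(int)
    cv2.imwrite(f'pics/{n}20b.png',cv2.resize(p[:,:,::-1],(800,600),interpolation=cv2.INTER_CUBIC))
    y=(h[...,0]>20)&(h[...,0]<36)&(h[...,1]>150)&(W[...,2]>.09)&(W[...,0]>.35)&(W[...,0]<.7)&(W[...,1]<-.3)
    if y.sum(): print(n,'lever',y.sum(),np.round(W[y].mean(0),4),np.round(np.ptp(W[y],0),3))
E
python3 - <<'E'
from m import *
for n in ('top','side'):
    z=np.load(f'pics/{n}20.npz')
    for o in find(n,z['p'],z['d']):
        print(o[0],n,*[np.round(x,1) for x in o[2:]])
E
```

```text
29.48 [480.4   3.7 199.6] [-1.7993e+02 -7.0000e-02  9.0380e+01] [ 0.2 -0.5  0.2] 85.2
top lever 47 [ 0.5539 -0.3968  0.1578] [0.015 0.033 0.011]
side lever 63 [ 0.5538 -0.4037  0.1567] [0.02  0.036 0.014]
cream top [480.  218.1] [57.7 94.5] 7.6 [196.  207.5] 178 [ 6.2 11.5 34.7] [476.3 228. ]
white top [ 687.3 -103.2] [64.  85.6] 6.0 [285.2 155.9] 163 [33.2 39.3 57.3] [ 687.1 -105.1]
white side [ 668.7 -101.6] [ 78.4 116.9] 6.1 [294.6 214. ] 307 [32.9 39.3 59.5] [ 667.5 -109.5]
black side [781.3 152.3] [ 36.3 145.9] 88.1 [303.9 164.9] 171 [ 8.  16.8 24.6] [783.4 144.8]
black side [653.3  16.5] [ 81.6 110. ] 5.4 [283.5 192. ] 312 [23.1 39.6 59.5] [654.6   7.3]
black side [ 682.8 -321.6] [ 56.3 109.8] 0.2 [314.2 264.1] 413 [10.1 15.3 21.9] [ 681.2 -323.2]
blue side [641.5 127.6] [ 67. 108.] 5.7 [273.6 170. ] 255 [31.4 39.6 59. ] [643.5 122.7]
```

View pics/side20b.png

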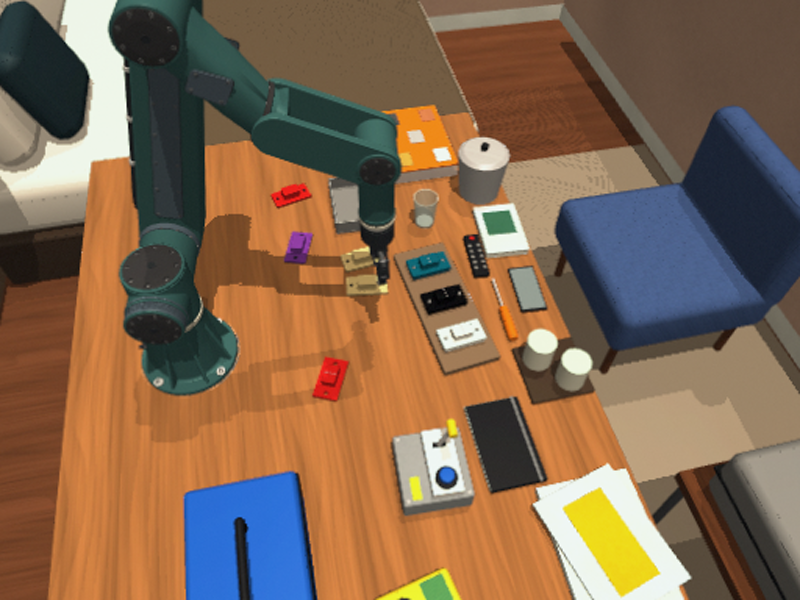

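View pics/top20b.png

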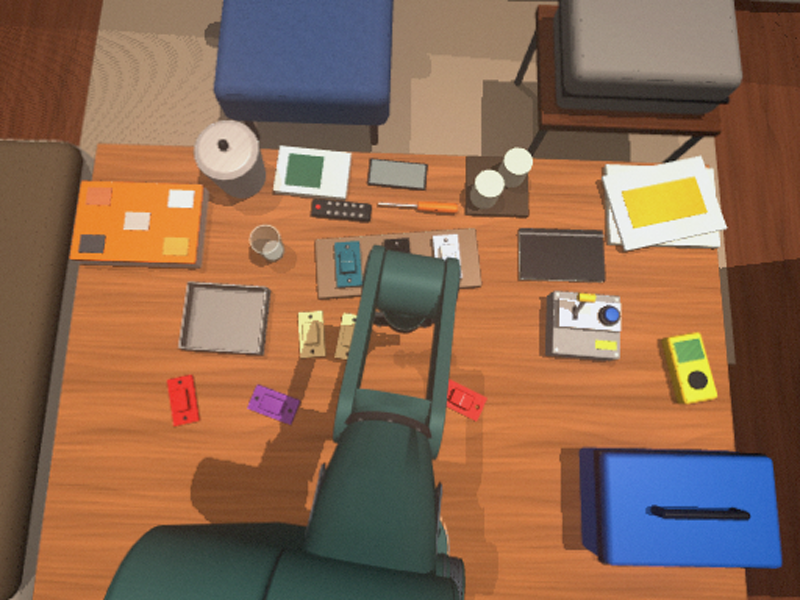

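The lever is back up, at its starting position (0.554, -0.397) in the top view. The three covers are seated and the cream plates haven't moved. Measuring the tray next.

```bash
python3 - <<'E'
from h import *
p=np.load('pics/top1.npz')['p']; cv2.imwrite('pics/tray.png',cv2.resize(p[170:235,105:180,::-1],None,fx=8,fy=8,interpolation=cv2.INTER_CUBIC))
c=np.array([[187,284],[270,286],[266,356],[179,351]],float)*.64-.18
P=onplane('top',c,.045)[:,:2]*1000; print(np.round(P),P.mean(0))
E
```

```text
[[578. 512.]
 [579. 316.]
 [414. 313.]
 [419. 514.]] [497.71523587 413.87612248]
```

View pics/tray.png

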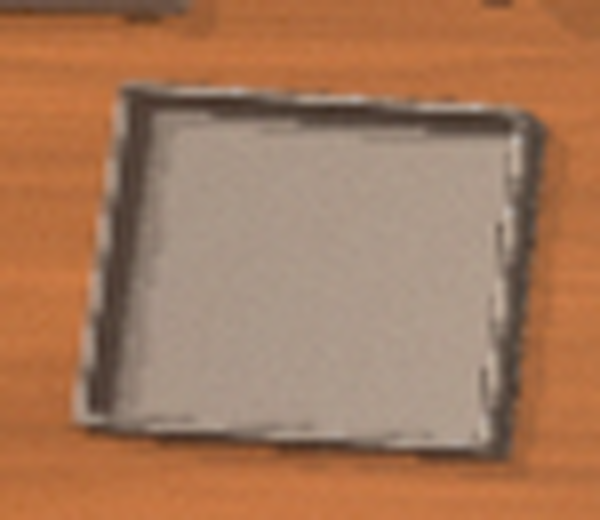

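Emit:
{"fn": "arm_command", "kwargs": {"steps": [[58,-6,30,0,0,4.2,1],[58,-6,40,0,0,4.2,1],[0,0,0,0,0,0,1],[0,0,0,0,0,0,1]]}}

```text
time: 30.08
eef_pos: [0.4752, 0.1055, 0.1358]
tcp_rot: [3.141, 0.001, 1.425]
force: [0.2, 0.5, 0.2]
width: 0.0852
```

```bash
python3 st.py
```

```text
30.07 [475.2 105.5 135.8] [1.7998e+02 4.0000e-02 8.1670e+01] [0.2 0.5 0.2] 85.2
```

Emit:
{"fn": "arm_command", "kwargs": {"squeeze": 60, "steps": [[13.5,-7.7,30,0,0,0,1],[0,0,50,0,0,0,1],[0,0,30,0,0,0,1],[0,0,10,0,0,0,1],[0,0,0,0,0,0,0.2],[0,0,0,0,0,0,-1],[0,0,0,0,0,0,-1],[0,0,0,0,0,0,-1]]}}

```text
time: 31.08
eef_pos: [0.4697, 0.1213, 0.0172]
tcp_rot: [3.139, -0.0, 1.426]
force: [-0.8, -2.1, 8.7]
width: 0.0323
```

```bash
python3 st.py; python3 - <<'E'
from h import *
c=np.array([[120,88],[530,115],[495,445],[82,425]],float)/8-.44+[105,170]
P=onplane('top',c,.045)[:,:2]*1000; print(np.round(P),P.mean(0))
p,d=save('side','s21');  cv2.imwrite('pics/s21e.png',cv2.resize(p[110:210,190:310,::-1],None,fx=6,fy=6,interpolation=cv2.INTER_CUBIC))
E
```

```text
31.07 [469.7 121.3  17.2] [ 1.7985e+02 -1.0000e-02  8.1690e+01] [-0.8 -2.1  8.7] 32.3
[[582. 512.]
 [575. 322.]
 [423. 327.]
 [426. 514.]] [501.34721478 418.72535989]
```

View pics/s21e.png

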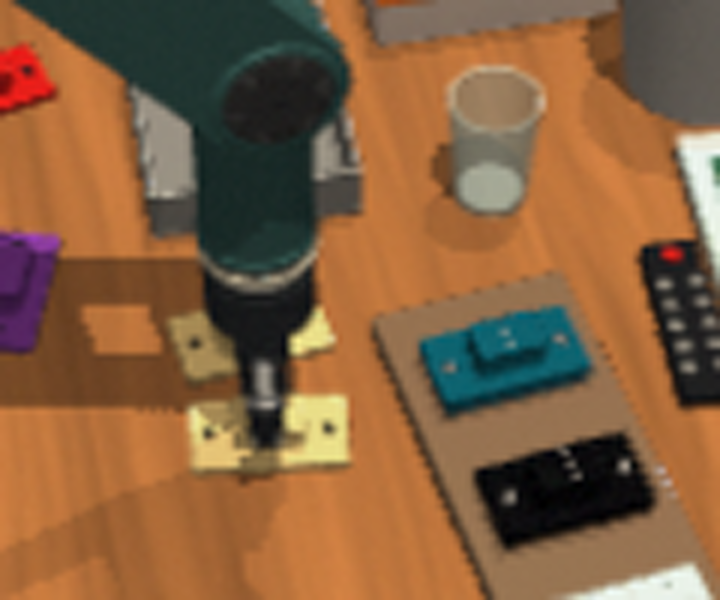

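Emit:
{"fn": "arm_command", "kwargs": {"steps": [[0,0,-20,0,0,0,-1],[0,0,-40,0,0,0,-1],[0,0,-50,0,0,-8.3,-1],[50,5,0,0,0,0,-1],[57,5,0,0,0,0,-1],[57,5,0,0,0,0,-1],[57,5,0,0,0,0,-1],[57,5,0,0,0,0,-1]]}}

```text
time: 32.12
eef_pos: [0.4935, 0.4013, 0.1265]
tcp_rot: [3.141, -0.0, 1.571]
force: [0.5, -1.1, -1.6]
width: 0.0327
```

Emit:
{"fn": "arm_command", "kwargs": {"steps": [[56,5,0,0,0,0,-1],[0,0,0,0,0,0,-1],[0,0,40,0,0,0,-1],[0,0,0,0,0,0,-1]]}}

```text
time: 32.62
eef_pos: [0.4958, 0.4526, 0.0831]
tcp_rot: [-3.136, 0.005, 1.57]
force: [-0.5, -1.6, -0.1]
width: 0.0321
```

```bash
python3 st.py; python3 - <<'E'
from h import *
p,d=save('side','s22');  cv2.imwrite('pics/s22e.png',cv2.resize(p[90:190,190:310,::-1],None,fx=6,fy=6,interpolation=cv2.INTER_CUBIC))
p,d=save('top','t22');  cv2.imwrite('pics/t22e.png',cv2.resize(p[150:250,90:210,::-1],None,fx=6,fy=6,interpolation=cv2.INTER_CUBIC))
E
```

```text
32.62 [495.8 452.6  83.1] [-179.65    0.28   89.98] [-0.5 -1.6 -0.1] 32.1
```

View pics/s22e.png

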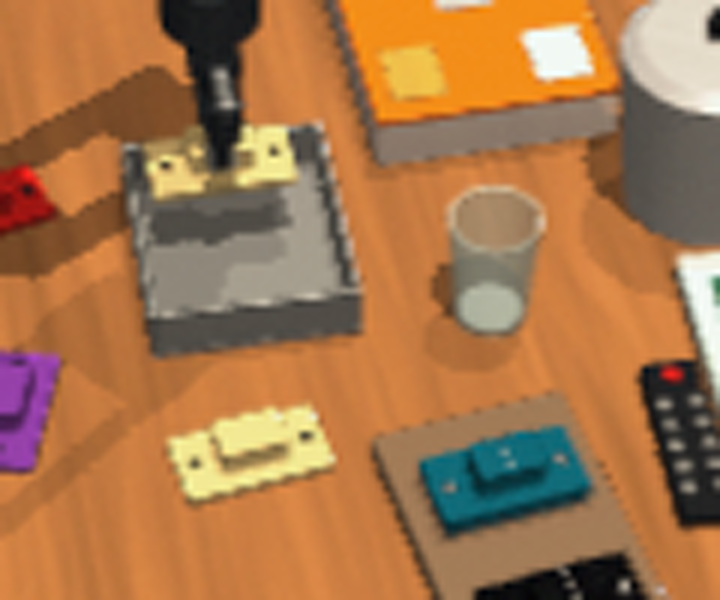

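View pics/t22e.png

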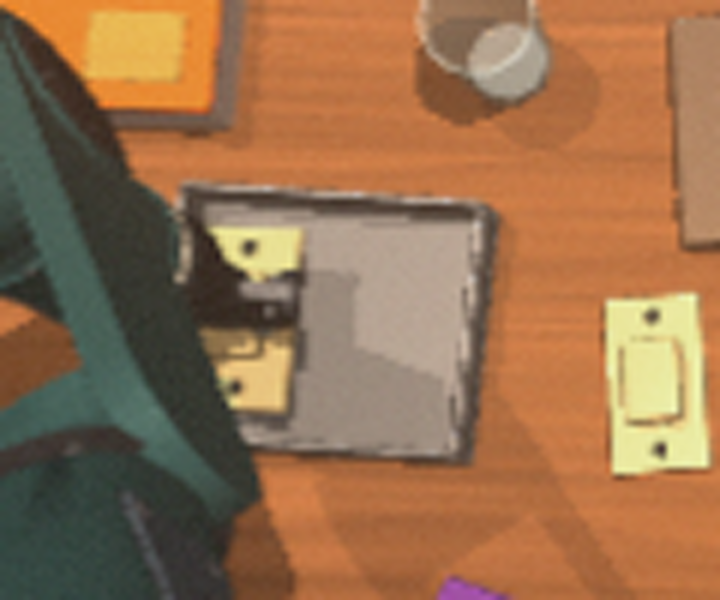

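The plate hangs inside the tray outline, clear of the walls. Lowering.

Emit:
{"fn": "arm_command", "kwargs": {"steps": [[0,0,0,0,0,0,-1],[0,0,30,0,0,0,-1],[0,0,25,0,0,0,-1],[0,0,5,0,0,0,-1],[0,0,4,0,0,0,-1],[0,0,0,0,0,0,-1]]}}

```text
time: 33.48
eef_pos: [0.4994, 0.4557, 0.0228]
tcp_rot: [3.14, -0.001, 1.57]
force: [0.4, -0.1, -0.7]
width: 0.0324
```

```bash
python3 st.py
```

```text
33.48 [499.4 455.7  22.8] [ 1.7993e+02 -5.0000e-02  8.9970e+01] [ 0.4 -0.1 -0.7] 32.4
```

Emit:
{"fn": "arm_command", "kwargs": {"steps": [[0,0,0.5,0,0,0,-0.1],[0,0,0,0,0,0,0.05],[0,0,0,0,0,0,0.05],[0,0,-20,0,0,0,0.05],[0,0,-45,0,0,0,0.05],[0,0,-45,0,0,0,1],[-40,-4,0,0,0,0,1],[-50,-5,0,0,0,0,1]]}}

```text
time: 34.48
eef_pos: [0.4907, 0.3657, 0.1338]
tcp_rot: [3.138, -0.002, 1.572]
force: [0.7, -1.2, -0.1]
width: 0.0855
```

Emit:
{"fn": "arm_command", "kwargs": {"steps": [[-50,-5,0,0,0,0,1],[-50,-5,0,0,0,0,1],[-51,-7,0,0,0,0,1],[0,0,50,0,0,-6.9,1],[0,0,20,0,0,0,1],[0,0,0,0,0,0,1]]}}

```text
time: 35.22
eef_pos: [0.472, 0.2139, 0.0611]
tcp_rot: [-3.14, 0.0, 1.69]
force: [-0.3, -0.3, 0.4]
width: 0.0857
```

```bash
python3 st.py; python3 - <<'E'
from h import *
p,d=save('side','s23');  cv2.imwrite('pics/s23e.png',cv2.resize(p[90:190,190:310,::-1],None,fx=6,fy=6,interpolation=cv2.INTER_CUBIC))
E
```

```text
35.23 [472.  213.9  61.1] [-1.799e+02  2.000e-02  9.684e+01] [-0.3 -0.3  0.4] 85.7
```

View pics/s23e.png

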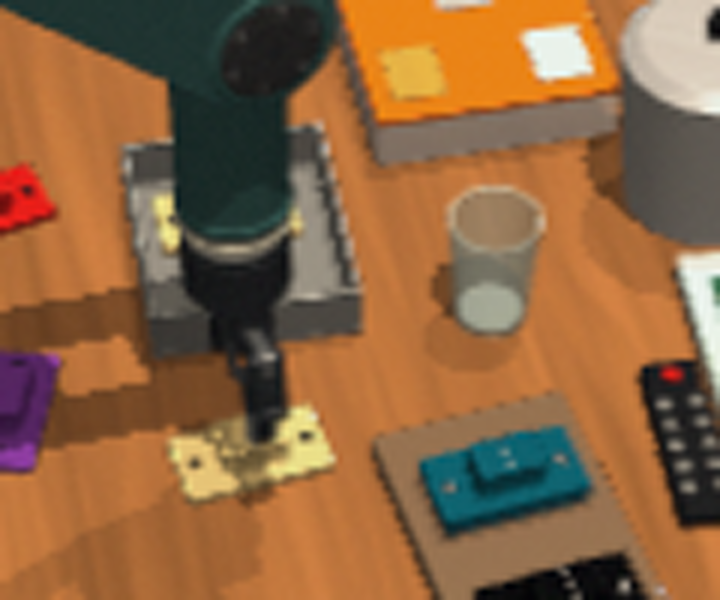

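The first old plate lies in the tray (crop (175,225)), and the jaws are over the second one (crop (255,450)).

Emit:
{"fn": "arm_command", "kwargs": {"squeeze": 60, "steps": [[0,0,30,0,0,0,1],[0,0,14,0,0,0,1],[0,0,0,0,0,0,1],[0,0,0,0,0,0,0.2],[0,0,0,0,0,0,-1],[0,0,0,0,0,0,-1],[0,0,0,0,0,0,-1]]}}

```text
time: 36.15
eef_pos: [0.4731, 0.2145, 0.0181]
tcp_rot: [3.14, -0.0, 1.691]
force: [-1.0, 0.5, 7.2]
width: 0.0323
```

```bash
python3 st.py
```

```text
36.15 [473.1 214.5  18.1] [ 1.7993e+02 -1.0000e-02  9.6870e+01] [-1.   0.5  7.2] 32.3
```

Emit:
{"fn": "arm_command", "kwargs": {"steps": [[0,0,-20,0,0,0,-1],[0,0,-40,0,0,0,-1],[0,0,-40,0,0,6.9,-1],[53,9,0,0,0,0,-1],[53,9,0,0,0,0,-1],[53,9,0,0,0,0,-1],[0,0,0,0,0,0,-1],[0,0,30,0,0,0,-1]]}}

```text
time: 37.15
eef_pos: [0.5011, 0.3745, 0.0888]
tcp_rot: [3.138, -0.002, 1.572]
force: [0.1, -0.8, -1.5]
width: 0.0321
```

```bash
python3 st.py; python3 - <<'E'
from h import *
p,d=save('side','s24');  cv2.imwrite('pics/s24e.png',cv2.resize(p[90:190,190:310,::-1],None,fx=6,fy=6,interpolation=cv2.INTER_CUBIC))
E
```

```text
37.15 [501.1 374.5  88.8] [ 1.7977e+02 -1.1000e-01  9.0060e+01] [ 0.1 -0.8 -1.5] 32.1
```

View pics/s24e.png

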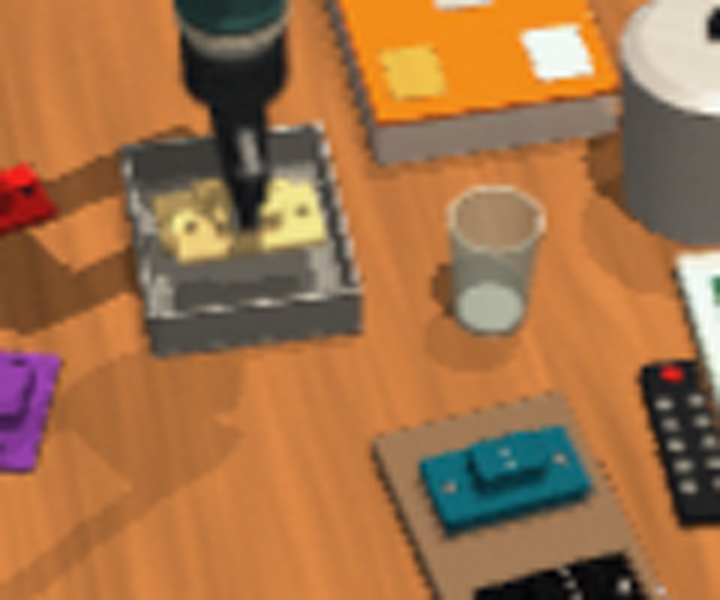

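Emit:
{"fn": "arm_command", "kwargs": {"steps": [[0,0,30,0,0,0,-1],[0,0,25,0,0,0,-1],[0,0,5,0,0,0,-1],[0,0,3.5,0,0,0,-1],[0,0,1,0,0,0,-1],[0,0,0,0,0,0,-1]]}}

```text
time: 37.95
eef_pos: [0.5002, 0.3735, 0.0236]
tcp_rot: [3.14, -0.001, 1.57]
force: [0.0, 0.0, -1.4]
width: 0.0328
```

```bash
python3 st.py
```

```text
37.95 [500.2 373.5  23.6] [ 1.7994e+02 -3.0000e-02  8.9980e+01] [ 0.   0.  -1.4] 32.8
```

Emit:
{"fn": "arm_command", "kwargs": {"steps": [[0,0,0.5,0,0,0,-0.1],[0,0,0,0,0,0,0.05],[0,0,0,0,0,0,0.05],[0,0,-20,0,0,0,0.05],[0,0,-50,0,0,0,0.05],[0,0,-60,0,0,0,1],[0,0,-50,0,0,0,1],[30,-50,0,0,0,0,1]]}}

```text
time: 38.95
eef_pos: [0.4554, 0.4047, 0.2077]
tcp_rot: [3.131, -0.006, 1.566]
force: [-0.2, 0.6, -1.4]
width: 0.0852
```

Emit:
{"fn": "arm_command", "kwargs": {"steps": [[30,-50,0,0,0,0,1],[30,-50,0,0,0,0,1],[30,-50,0,0,0,0,1],[30,-50,0,0,0,0,1],[30,-50,0,0,0,0,1],[30,-40,0,0,0,0,1],[0,0,0,0,0,0,1]]}}

```text
time: 39.83
eef_pos: [0.1567, 0.5852, 0.2023]
tcp_rot: [-3.141, -0.001, 1.575]
force: [-0.7, 0.3, 0.5]
width: 0.0855
```

```bash
python3 st.py; python3 - <<'E'
from h import *
for n in ('top','side'):
    p,d=save(n,n+'25'); W=cloud(n,d); h=cv2.cvtColor(p,cv2.COLOR_RGB2HSV).astype(int)
    cv2.imwrite(f'pics/{n}25b.png',cv2.resize(p[:,:,::-1],(800,600),interpolation=cv2.INTER_CUBIC))
    y=(h[...,0]>20)&(h[...,0]<36)&(h[...,1]>150)&(W[...,2]>.09)&(W[...,0]>.35)&(W[...,0]<.7)&(W[...,1]<-.3)
    if y.sum(): print(n,'lever',y.sum(),np.round(W[y].mean(0),4),np.round(np.ptp(W[y],0),3))
    # plate-top height of the mounted covers at plate areas
    for nm,c in (('blue',(642.7,132.4)),('black',(655.3,13.2)),('white',(668.2,-106.2))):
        a=np.radians(6.2); X=(W[...,0]*1000-c[0])*np.cos(a)+(W[...,1]*1000-c[1])*np.sin(a); Y=-(W[...,0]*1000-c[0])*np.sin(a)+(W[...,1]*1000-c[1])*np.cos(a)
        print(n,nm,[ (int(m.sum()),np.round(np.median(W[m][:,2])*1000,1)) for m in ((X<-32)&(X>-50)&(abs(Y)<22),(X>32)&(X<50)&(abs(Y)<22),(abs(X)<18)&(abs(Y)<10))])
    m=(h[...,0]>20)&(h[...,0]<36)&(h[...,1]>60)&(W[...,2]<.06)&(W[...,1]>.28)&(W[...,1]<.55)&(W[...,0]>.4)&(W[...,0]<.6)
    print('cream in tray',m.sum(),np.round(np.percentile(W[m],[1,50,99],axis=0)*1000))
E
```

```text
39.83 [156.7 585.2 202.3] [-1.7996e+02 -5.0000e-02  9.0230e+01] [-0.7  0.3  0.5] 85.5
top lever 46 [ 0.5542 -0.3974  0.1575] [0.015 0.033 0.011]
top blue [(57, np.float64(39.8)), (53, np.float64(39.7)), (53, np.float64(61.7))]
top black [(57, np.float64(39.8)), (51, np.float64(39.6)), (50, np.float64(62.2))]
top white [(56, np.float64(39.1)), (51, np.float64(39.5)), (51, np.float64(62.1))]
cream in tray 840 [[447. 346.   6.]
 [499. 404.  17.]
 [553. 486.  41.]]
side lever 63 [ 0.5537 -0.4039  0.157 ] [0.02  0.037 0.023]
side blue [(37, np.float64(39.0)), (36, np.float64(39.7)), (32, np.float64(62.0))]
side black [(38, np.float64(38.8)), (39, np.float64(38.3)), (31, np.float64(61.7))]
side white [(41, np.float64(39.2)), (41, np.float64(39.2)), (39, np.float64(61.5))]
cream in tray 374 [[444. 351.   2.]
 [498. 428.  16.]
 [555. 501.  42.]]
```

View pics/top25b.png

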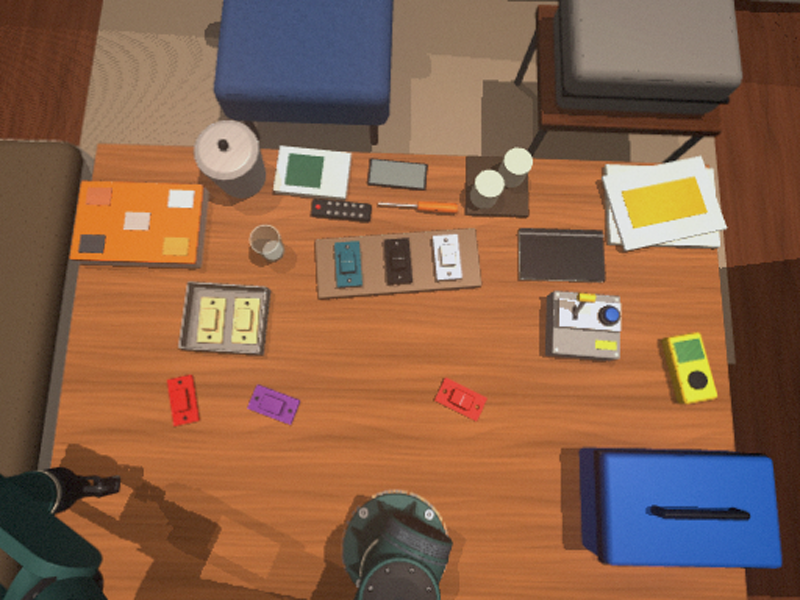

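View pics/side25b.png

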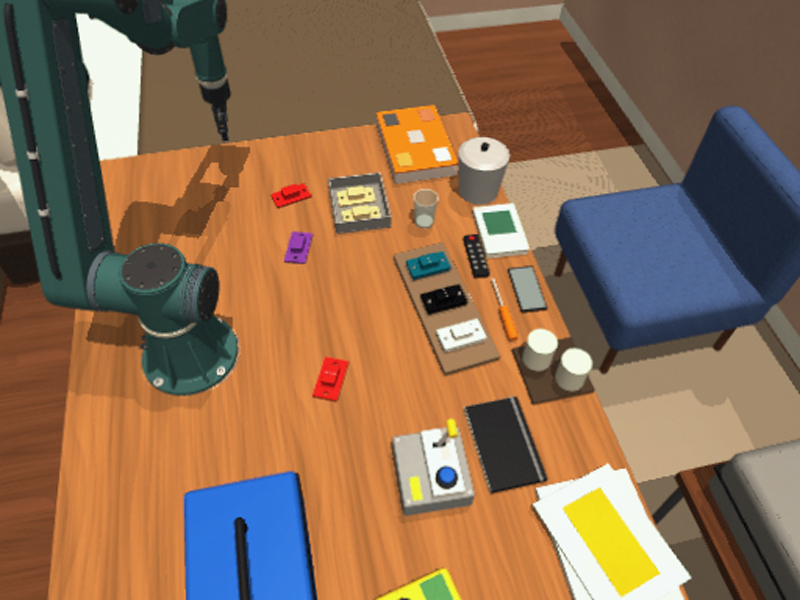

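The final pictures show both cream plates flat in the tray (top (211,320) and (248,320)) and all three covers level at 40 mm plate top and 62 mm block top, as flush should be. The lever is up at (587,297), and nothing else has moved. Handing in.

```bash
python3 -c "
from workcell import hand_in
print(hand_in())"
```

```text
the job is handed in; nothing more can be done
None
```

The whole job is done and handed in at about 40 s of the 210 s allowed. `hand_in()` gives no verdict.

- **Order:** I pressed the blue test button and saw the lever drop before touching any cover. Then I lowered the blue, black and white covers onto the frames of their own colour. After that I raised the lever, and last I put both cream covers in the tray.
- **Covers:** in both cameras the plate tops read 38–40 mm and the block tops 62 mm, level at both ends. Flush is 40 and 62 mm.
- **Lever:** the grip is back at its starting position to within about 1 mm.
- **Tray and desk:** both cream plates lie flat inside the tray. The tumbler, notebook, screwdriver, remote and the red and purple look-alikes look unmoved.
- **What disagreed:** the two cameras differed by about 5 mm in y. I settled that from the tool positions when gripping; the insertions then went on without resistance. No check failed, and I noticed no grip slip or knocked cover.

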